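Build up the dough-strip cutter on its keyed shaft

ROBOT

A 7-joint arm with a two-finger parallel gripper is mounted at the origin on a cart in front of the work surface, level with it; the furniture and walls round the work are solid. World frame = base frame: x ahead of the robot, y to its left, z up, the work surface at z = 0. Lengths are in mm, angles in rad, forces in N, time in s.
With the tool pointing down it reaches from about 425 to 875 mm from the base axis. Payload 8.4 kg.
Tool frame: the origin (TCP) lies midway between the tips of the shut fingers; the grasp point (between the pads) lies 19 mm behind it; y points along the fingers, z is the direction in which the jaws open and shut, and the axes are right-handed (so a half turn about y gives the same grasp; the last joint's range is limited). The gripper opens to 87 mm and grips with 3 to 60 N. Pads are 19 mm wide; open, the fingers measure 117 mm over their backs; the gripper's body (75 mm by 190 mm) begins 51 mm behind the grasp point.
Start: joints at [1.208, 0.333, 0.04, 1.465, -0.013, 1.343, -0.059], TCP at [169.467, -627.491, 222.546] pointing down, gripper open.
Joint ranges: [-2.58, 2.58], [-0.38, 2.09], [-1.3, 1.39], [0.25, 2.4], [-1.5, 4.64], [0.08, 2.09], [-2.65, 2.65]. Speed limits (rad/s): [2.22, 2.22, 2.79, 2.79, 3.14, 3.14, 3.14].

INTERFACE

Orientations are given as a rotation vector (axis times angle).
In Python, from workcell import * gives the robot as it stands.
- The arm moves only by the tool send_rows, never from a script. Its argument "moves" is a list of rows, each an object of numbers: "dx", "dy", "dz": the shift along the tool's x, y, z normalised to -1 to 1, where 1 is 250 mm; "wx", "wy", "wz": the turn, a rotation vector about the tool's x, y, z normalised to -1 to 1, where 1 is pi/4 rad; "jaw": the closure, from 0 (fully open) to 1 (shut). In form: [{"dx": .., "dy": .., "dz": .., "wx": .., "wy": .., "wz": .., "jaw": ..}, ...]. A call has 1 to 20 rows; each row is the pose to reach, as a shift and turn from the pose commanded when the call began, along the tool's axes at that moment; what a row does not reach only later rows make up. A row lasts 1/8 s, in which the tool goes at most 62.5 mm and 10.7 degrees, less where a joint would pass 70% of its speed; a pose out of reach is approached as far as the arm can. A call with a number of a shift or a turn outside -1 to 1 is refused whole. A call with a gripper value outside its range is refused whole. The fingers move at their own pace and stop on an object; "newtons" is the grip in N (left out, the last holds). Time passes only in rows, so rows that repeat a pose let the fingers close. It gives the time, the measured TCP pose, the force and the opening at its end, in the units of the state.
- get_obs(): the state, without advancing time (a new reading comes with each control period).
- read_camera(name): name is "scene" or "top" or "wrist"; returns a dict with "frame" (420x560x3 uint8, red, green, blue), "mtx" (3x3 intrinsics, pixels), "R" (3x3) and "t" (3): a world point X has camera coordinates R X + t. Camera axes: x right, y down, z forward; pixel columns grow to the right and rows downward; lengths in mm; the calibration is good to about 2 mm. A picture is of the moment at which its call begins. There is no depth.
- job_done(): hands the job in, once; it reports no verdict.
The state is a dict: "t": time; "joints": joint angles; "dq": joint speeds; "joint_torque": joint torques, N m; "ee_pos": TCP position; "ee_rot": TCP orientation; "wrist_force": force on the tool from outside, world axes, zero at the start; "moment": the same for the moment, N m; "finger_gap": finger opening in mm.
Only numpy, scipy, OpenCV 4.12 (cv2) and the standard library are available. Lean on these libraries where they do the work, as an engineer would, in place of code of your own. Each camera call takes 0.05 s, during which the arm holds its last target. There are 200 camera calls.

TASK

Set up the dough-strip cutter for one wide strip with straight edges: over the upright shaft in the wooden block put a plain-edged wheel, then the long spacer, then the other plain-edged wheel, and last the lobed end collar that closes the stack. Turn each part so that the flat in its bore meets the flat of the shaft and it slides fully home on the one below, and leave the wavy wheel, the short spacer, the flower-shaped cookie cutter and the cup where they are.

Things in the scene. Friction and masses are not known exactly. Their poses are not given: they have to be found in the camera images.
- stand: Fixed beech block, 92 (x) x 70 x 24 mm, with an upright steel D-shaft in its middle: 26 mm in diameter, its flat 4.5 mm from the axis and facing the block's -x end. A part is turned right when its yaw equals the block's. Parts have 2 mm of play all round; centred and turned to within 8 degrees they slide down by their own weight. Origin: centre of the underside, on the shaft's axis.
- shaft_seat (a point): Centre of the top of the flange (48 mm across) at the shaft's foot, on its axis, 28 mm above the counter; axes as the block's. Here the lowest part comes to rest. The shaft ends 76 mm above it, the last 9 mm tapering to 12 mm across. Undersides end 0 (wheel), 15 (long spacer), 41 (wheel) and 56 mm (collar) above it.
- plain_wheel_a: Cutting wheel with a plain round edge, 68 mm across; the two are alike, either goes first. Steel disc, 2 to 5 mm above the underside, on a white hub 44 mm across, 15 mm high (grip above the disc), with a D-shaped through bore 30 mm across, its flat 6.4 mm from the axis on the body's -x side (dark line on top). Lies flat, at any yaw. Origin: centre of the underside, on the bore's axis.
- plain_wheel_b: Cutting wheel with a plain round edge, 68 mm across, like the other. Steel disc, 2 to 5 mm above the underside, on a white hub 44 mm across, 15 mm high (grip above the disc), with a D-shaped through bore 30 mm across, its flat 6.4 mm from the axis on the body's -x side (dark line on top). Lies flat, at any yaw. Origin: centre of the underside, on the bore's axis.
- wavy_wheel: Cutting wheel with a wavy (scalloped) edge of 12 waves, 68 mm across, hub and bore like those of the plain wheels; not wanted, to be left where it lies. Origin: centre of the underside.
- long_spacer: Round white plastic sleeve, 44 mm across and 26 mm high, with a D-shaped through bore 30 mm across, its flat 6.4 mm from the axis on the body's -x side (dark line on top). Lies flat, at any yaw. Origin: centre of the underside, on the bore's axis.
- short_spacer: Round white plastic sleeve like the long spacer, 44 mm across but only 12 mm high; not wanted, to be left where it lies. Origin: centre of the underside.
- end_collar: White plastic collar with six round lobes, 47 mm across the lobes and 39 mm across the hollows (lobes point along +x and -x), 14 mm high, with a D-shaped through bore 30 mm across, its flat 6.4 mm from the axis on the body's -x side (dark line on top). Lies flat, at any yaw. Origin: centre of the underside, on the bore's axis.
- flower_cutter: Tin cookie cutter in a flower shape, 66 x 74 x 30 mm, standing loose; a bystander, to be left alone. Origin: centre of the underside.
- espresso_cup: Green and white espresso cup with a handle, 64 x 89 x 48 mm, standing loose; a bystander, to be left alone. Origin: centre of the underside of its bounding box.
Not all that is in view belongs to the job. Leave any orange look-alike of the plain_wheel_b alone. Leave any turquoise look-alike of the end_collar alone.

How it is judged (in metres and radians):
On the way, in this order (a step that is already met when the one before it is completed fails the run):
1. one plain wheel is down on the flange and let go (((z of plain_wheel_a in the frame of shaft_seat between -0.004 and 0.004 m and horizontal distance between plain_wheel_a and shaft_seat below 0.005 m and angle between plain_wheel_a's own z axis and vertical below 0.12 rad and contact force between plain_wheel_a and the fingers below 0.3 N) or (z of plain_wheel_b in the frame of shaft_seat between -0.004 and 0.004 m and horizontal distance between plain_wheel_b and shaft_seat below 0.005 m and angle between plain_wheel_b's own z axis and vertical below 0.12 rad and contact force between plain_wheel_b and the fingers below 0.3 N))), for 0.2 s.
2. the long spacer is down on that wheel and let go (((z of plain_wheel_a in the frame of shaft_seat between -0.004 and 0.004 m and horizontal distance between plain_wheel_a and shaft_seat below 0.005 m and angle between plain_wheel_a's own z axis and vertical below 0.12 rad and contact force between plain_wheel_a and the fingers below 0.3 N) or (z of plain_wheel_b in the frame of shaft_seat between -0.004 and 0.004 m and horizontal distance between plain_wheel_b and shaft_seat below 0.005 m and angle between plain_wheel_b's own z axis and vertical below 0.12 rad and contact force between plain_wheel_b and the fingers below 0.3 N)) and z of long_spacer in the frame of shaft_seat between 0.011 and 0.019 m and horizontal distance between long_spacer and shaft_seat below 0.005 m and angle between long_spacer's own z axis and vertical below 0.12 rad and contact force between long_spacer and the fingers below 0.3 N), for 0.2 s.
3. the other plain wheel is down on the spacer and let go (((z of plain_wheel_a in the frame of shaft_seat between -0.004 and 0.004 m and horizontal distance between each of plain_wheel_a, plain_wheel_b and shaft_seat below 0.005 m and angle between each of plain_wheel_a, plain_wheel_b's own z axis and vertical below 0.12 rad and z of plain_wheel_b in the frame of shaft_seat between 0.037 and 0.045 m) or (z of plain_wheel_b in the frame of shaft_seat between -0.004 and 0.004 m and horizontal distance between each of plain_wheel_b, plain_wheel_a and shaft_seat below 0.005 m and angle between each of plain_wheel_b, plain_wheel_a's own z axis and vertical below 0.12 rad and z of plain_wheel_a in the frame of shaft_seat between 0.037 and 0.045 m)) and z of long_spacer in the frame of shaft_seat between 0.011 and 0.019 m and horizontal distance between long_spacer and shaft_seat below 0.005 m and angle between long_spacer's own z axis and vertical below 0.12 rad and contact force between each of plain_wheel_a, plain_wheel_b and the fingers below 0.3 N), for 0.2 s.
4. the end collar is down on the upper wheel and let go (((z of plain_wheel_a in the frame of shaft_seat between -0.004 and 0.004 m and horizontal distance between each of plain_wheel_a, plain_wheel_b and shaft_seat below 0.005 m and angle between each of plain_wheel_a, plain_wheel_b's own z axis and vertical below 0.12 rad and z of plain_wheel_b in the frame of shaft_seat between 0.037 and 0.045 m) or (z of plain_wheel_b in the frame of shaft_seat between -0.004 and 0.004 m and horizontal distance between each of plain_wheel_b, plain_wheel_a and shaft_seat below 0.005 m and angle between each of plain_wheel_b, plain_wheel_a's own z axis and vertical below 0.12 rad and z of plain_wheel_a in the frame of shaft_seat between 0.037 and 0.045 m)) and z of end_collar in the frame of shaft_seat between 0.052 and 0.06 m and horizontal distance between end_collar and shaft_seat below 0.005 m and angle between end_collar's own z axis and vertical below 0.12 rad and contact force between end_collar and the fingers below 0.3 N), for 0.2 s.
At the end, for the whole second after the job is handed in: On the shaft, from the flange up: a plain wheel, the long spacer, the other plain wheel, the end collar; each underside within 4 mm of its height (0, 15, 41 and 56 mm above the flange), within 5 mm of the shaft's axis, level to 0.12 rad and at rest (((z of plain_wheel_a in the frame of shaft_seat between -0.004 and 0.004 m and horizontal distance between each of plain_wheel_a, plain_wheel_b and shaft_seat below 0.005 m and angle between each of plain_wheel_a, plain_wheel_b's own z axis and vertical below 0.12 rad and z of plain_wheel_b in the frame of shaft_seat between 0.037 and 0.045 m) or (z of plain_wheel_b in the frame of shaft_seat between -0.004 and 0.004 m and horizontal distance between each of plain_wheel_b, plain_wheel_a and shaft_seat below 0.005 m and angle between each of plain_wheel_b, plain_wheel_a's own z axis and vertical below 0.12 rad and z of plain_wheel_a in the frame of shaft_seat between 0.037 and 0.045 m)) and z of long_spacer in the frame of shaft_seat between 0.011 and 0.019 m and horizontal distance between each of long_spacer, end_collar and shaft_seat below 0.005 m and angle between each of long_spacer, end_collar's own z axis and vertical below 0.12 rad and z of end_collar in the frame of shaft_seat between 0.052 and 0.06 m and linear speed of each of plain_wheel_a, plain_wheel_b, long_spacer, end_collar below 0.02 m/s); the robot touches nothing.
It fails at once if the wavy wheel is moved more than 30 mm from its place (distance of wavy_wheel from where it was at the start of the episode above 0.03 m).
It fails at once if the short spacer is moved more than 30 mm from its place (distance of short_spacer from where it was at the start of the episode above 0.03 m).
It fails at once if the cookie cutter is moved more than 30 mm from its place (distance of flower_cutter from where it was at the start of the episode above 0.03 m).
It fails at once if the cup is moved more than 30 mm from its place (distance of espresso_cup from where it was at the start of the episode above 0.03 m).
It also fails if it takes over 115 s, if anything falls off the work surface, if the arm or the gripper's body presses on something with over 40 N, if the wrist force passes 120 N, or if a joint passes its speed limit or range.

## Working session

There is one attempt and no reset: what is moved stays moved. The work goes in short steps, Python scripts to look and compute and a tool call to move; the robot and the scene stay as the last step left them, time stands still between calls to the robot, and variables do not carry over. Pictures are saved under pics/ and viewed, about 12 in all and at most 16, crops included, and the job is handed in when it is done.

Besides the shell and the picture viewer there is one more tool, called as name(argument=value, ...) on one line, values as JSON. send_rows: Moves the arm, as the interface text tells. Its arguments: {"type":"object","properties":{"moves":{"type":"array","items":{"type":"object","properties":{"dx":{"type":"number"},"dy":{"type":"number"},"dz":{"type":"number"},"wx":{"type":"number"},"wy":{"type":"number"},"wz":{"type":"number"},"jaw":{"type":"number"}}}},"newtons":{"type":"number"}},"required":["moves"]}

```bash
ls; mkdir -p pics; python3 - <<'E'
from workcell import *
import cv2,numpy as np
o=get_obs();print(o)
for n in("scene","top","wrist"):
    c=read_camera(n);cv2.imwrite(f"pics/{n}0.png",c["frame"][:,:,::-1]);print(n,c["mtx"].tolist(),c["R"].round(4).tolist(),c["t"])
    np.savez(f"pics/{n}0.npz",**c)
E
```

```text
pics
{'t': 0.0, 'joints': array([ 1.20778771,  0.33391047,  0.03985093,  1.46623792, -0.01339636,
        1.34330713, -0.05848843]), 'dq': array([ 0.00240816,  0.00031544, -0.00099781, -0.00048494, -0.00054118,
        0.00151417,  0.0001473 ]), 'joint_torque': array([ 1.78632667e-04, -6.56371093e+01,  1.33595668e+00, -4.03809607e+01,
       -5.95979858e-02,  4.47792944e-02,  1.26909122e-04]), 'ee_pos': array([ 169.35899628, -627.07490283,  221.67556686]), 'ee_rot': array([-0.27640562,  2.08236141, -2.0790742 ]), 'wrist_force': array([ 0.91098687,  0.09941061, -0.73610622]), 'moment': array([-0.01097691, -0.0064078 ,  0.05856799]), 'finger_gap': 86.78901866280907}
scene [[481.10451811960314, 0.0, 286.1413722577483], [0.0, 481.10451811960314, 210.56205803561843], [0.0, 0.0, 1.0]] [[-0.6408, -0.7675, 0.0147], [-0.4318, 0.3445, -0.8336], [0.6347, -0.5406, -0.5522]] [369.14660377 300.6404404  916.04143077]
top [[454.12329607594813, 0.0, 282.88690464669565], [0.0, 454.12329607594813, 210.90649698520912], [0.0, 0.0, 1.0]] [[-0.0139, -0.9998, -0.0106], [-0.9928, 0.015, -0.1185], [0.1186, 0.0089, -0.9929]] [  31.56319964  597.0225525  1459.58797742]
wrist [[305.44493978486173, 0.0, 282.80613311833343], [0.0, 305.44493978486173, 212.49380671876477], [0.0, 0.0, 1.0]] [[0.2616, -0.9652, 0.0], [-0.9248, -0.2506, 0.2862], [-0.2762, -0.0748, -0.9582]] [-649.70247359  -33.86696532  389.52856433]
```

View pics/top0.png

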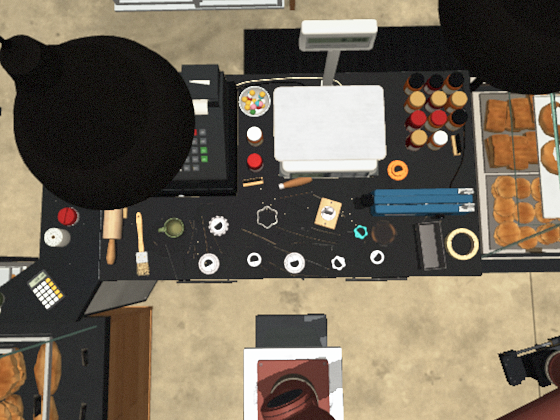

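View pics/scene0.png

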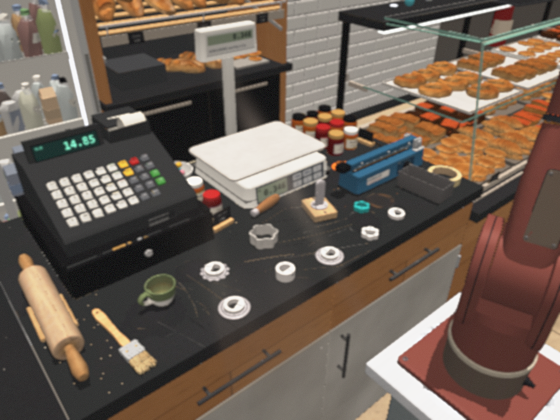

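```bash
python3 - <<'E'
import cv2,numpy as np
a=cv2.imread("pics/top0.png")[195:285,190:400];b=cv2.imread("pics/scene0.png")[175:325,190:420]
a=cv2.resize(a,None,fx=3.7,fy=3.7,interpolation=cv2.INTER_CUBIC);b=cv2.resize(b[:75*1+0] if 0 else b,(400,261),interpolation=cv2.INTER_CUBIC)
c=np.zeros((600,800,3),np.uint8);c[:a.shape[0],:a.shape[1]]=a;c[335:596,:400]=b;cv2.imwrite("pics/crop0.png",c)
E
```

```text
(no output)
```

View pics/crop0.png

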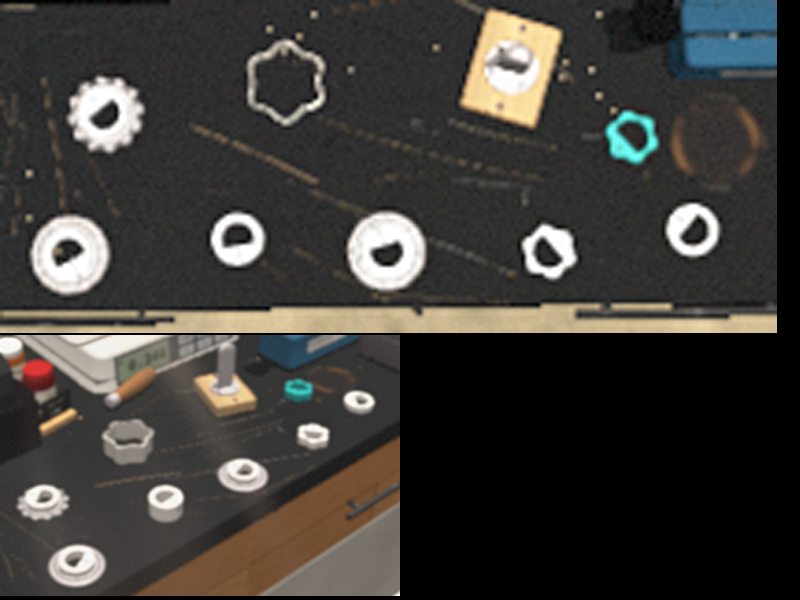

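```bash
cat > h.py <<'E'
import cv2,numpy as np
from scipy.spatial.transform import Rotation as Ro
def ray(c,uv,z):
    R,t,K=c["R"],c["t"],c["mtx"];C=-R.T@t
    d=R.T@np.linalg.inv(K)@np.array([uv[0],uv[1],1.]);return C+d*(z-C[2])/d[2]
def proj(c,X):
    p=c["mtx"]@(c["R"]@np.array(X,float)+c["t"]);return p[:2]/p[2]
def yawj(o):  # direction of jaw axis (tool z) in the world plane, deg
    z=Ro.from_rotvec(o["ee_rot"]).as_matrix()[:,2];return np.degrees(np.arctan2(z[1],z[0]))
def plan(o,tgt,yaw=None):
    """shift (normalised, tool axes) to tgt; wy turn to jaw yaw"""
    M=Ro.from_rotvec(o["ee_rot"]).as_matrix()
    s=M.T@(np.array(tgt)-o["ee_pos"])/250
    out=dict(zip(("dx","dy","dz"),s.round(4)))
    if yaw is not None:
        d=(yaw-yawj(o)+90)%180-90
        # target: tool y straight down, z at yaw
        a=np.radians(yawj(o)+d);z=np.array([np.cos(a),np.sin(a),0]);y=np.array([0,0,-1.]);x=np.cross(y,z)
        w=Ro.from_matrix(M.T@np.c_[x,y,z]).as_rotvec()/(np.pi/4)
        out.update(zip(("wx","wy","wz"),w.round(4)))
    return out
E
python3 - <<'E'
from h import *
c=np.load("pics/top0.npz");c=dict(c);f=c["frame"]
hsv=cv2.cvtColor(f,cv2.COLOR_RGB2HSV)
w=((hsv[...,2]>120)&(hsv[...,1]<70)).astype(np.uint8)
for n,u,v,h in [("wavy",218,226,5),("wa",208,264,5),("long",254,259,26),("wb",294,263,5),("collar",338,263,14),("short",377,257,12)]:
    r=13
    m=w[v-r:v+r+1,u-r:u+r+1];cs,_=cv2.findContours(m,cv2.RETR_EXTERNAL,cv2.CHAIN_APPROX_NONE)
    k=max(cs,key=cv2.contourArea);(x,y),rad=cv2.minEnclosingCircle(k)
    x+=u-r;y+=v-r;p=ray(c,(x,y),h);print(n,p.round(1),"diam",2*rad*(1459-.99*0)/454, np.linalg.norm(ray(c,(x+rad,y),h)-ray(c,(x-rad,y),h)).round(1))
b=((hsv[...,0]>8)&(hsv[...,0]<28)&(hsv[...,1]>60)&(hsv[...,2]>140)).astype(np.uint8)
b[:, :305]=0;b[:,350:]=0;b[:190]=0;b[235:]=0
cs,_=cv2.findContours(b,cv2.RETR_EXTERNAL,cv2.CHAIN_APPROX_NONE);k=max(cs,key=cv2.contourArea)
q=cv2.boxPoints(cv2.minAreaRect(k));Q=np.array([ray(c,p,24) for p in q]);print(q,Q.round(1),Q.mean(0))
for i in range(4):
    e=Q[(i+1)%4]-Q[i];print(np.linalg.norm(e),np.degrees(np.arctan2(e[1],e[0])))
cw=dict(np.load("pics/wrist0.npz"))
from workcell import *
o=get_obs();M=Ro.from_rotvec(o["ee_rot"]).as_matrix();C=-cw["R"].T@cw["t"]
print("cam in tool",M.T@(C-o["ee_pos"]),"axes",(M.T@cw["R"].T).round(3).tolist(),"jawyaw",yawj(o),"top cam",-c["R"].T@c["t"])
E
```

```text
wavy [555.1 241.4   5. ] diam 66.25186718928131 69.2
wa [429.1 272.6   5. ] diam 68.54688595255041 71.0
long [440.6 120.4  26. ] diam 46.93757089959367 47.9
wb [428.3 -11.6   5. ] diam 68.74921057192765 70.9
collar [ 426. -156.   14.] diam 48.08352337219642 49.2
short [ 443.5 -284.6   12. ] diam 45.3170737800094 46.4
[[313.59552 223.17514]
 [321.39807 196.64648]
 [341.91718 202.68152]
 [334.11462 229.21017]] [[ 556.4  -77.9   24. ]
 [ 644.7 -105.8   24. ]
 [ 623.4 -173.4   24. ]
 [ 535.5 -145.1   24. ]] [ 589.97655254 -125.55765661   24.        ]
92.5236889549009 -17.5398805282172
70.87343361411193 -107.49681115326464
92.33504004913256 162.1634146021819
70.3956808280733 72.65803251320857
cam in tool [ -79.54153723 -161.05872491   -0.21614442] axes [[-0.001, 0.958, 0.286], [-0.001, -0.286, 0.958], [1.0, 0.0, 0.001]] jawyaw -74.88769146103435 top cam [ 420.04984175    9.6159306  1520.29434384]
```

send_rows(moves=[{"dx":-0.72,"dz":-0.5,"dy":-0.03,"jaw":0},{"dx":-0.72,"dz":-0.5,"dy":-0.03,"jaw":0},{"dx":-0.72,"dz":-0.5,"dy":-0.03,"jaw":0},{"dx":-0.72,"dz":-0.5,"dy":-0.03,"jaw":0}])

```text
$.moves[0]: bad value
```

send_rows(moves=[{"dx":-0.72,"dz":-0.5,"dy":-0.03,"jaw":0},{"dx":-0.72,"dz":-0.5,"dy":-0.03,"jaw":0},{"dx":-0.72,"dz":-0.5,"dy":-0.03,"jaw":0},{"dx":-0.72,"dz":-0.5,"dy":-0.03,"jaw":0}])

```text
$.moves[0]: bad value
```

send_rows(moves=[{"dx":-0.72,"dz":-0.5,"dy":-0.03,"jaw":0},{"dx":-0.72,"dz":-0.5,"dy":-0.03,"jaw":0},{"dx":-0.72,"dz":-0.5,"dy":-0.03,"jaw":0},{"dx":-0.72,"dz":-0.5,"dy":-0.03,"jaw":0},{"dx":-0.72,"dz":-0.5,"dy":-0.03,"jaw":0}])

```text
$.moves[0]: bad value
```

```bash
cat >> h.py <<'E'
def snap(name,cam="wrist"):
    from workcell import read_camera
    c=read_camera(cam);cv2.imwrite(f"pics/{name}.png",c["frame"][:,:,::-1]);np.savez(f"pics/{name}.npz",**c);return c
E
python3 - <<'E'
from workcell import *
from h import *
snap("w1");o=get_obs();print(o["t"],o["ee_pos"],o["joints"],yawj(o))
E
```

```text
0.2 [ 169.40507753 -627.22393741  222.00231095] [ 1.20780336  0.3336443   0.03987102  1.4659224  -0.01344152  1.343318
 -0.05851398] -74.88769132167721
```

View pics/w1.png

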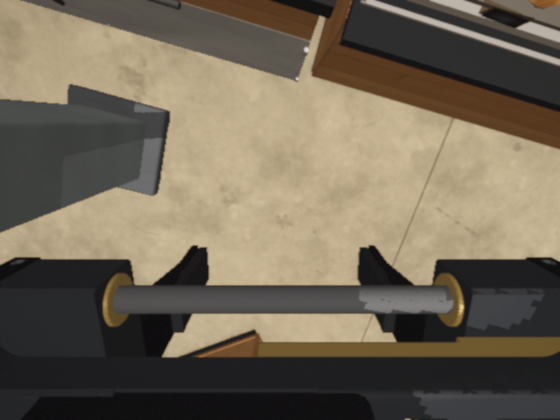

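The wrist picture shows only floor with the fingers at (190,270) and (375,270). The rows were refused, so I'll send all seven keys.

send_rows(moves=[{"dx":-0.72,"dy":-0.03,"dz":-0.5,"wx":0,"wy":0,"wz":0,"jaw":0},{"dx":-0.72,"dy":-0.03,"dz":-0.5,"wx":0,"wy":0,"wz":0,"jaw":0},{"dx":-0.72,"dy":-0.03,"dz":-0.5,"wx":0,"wy":0,"wz":0,"jaw":0},{"dx":-0.72,"dy":-0.03,"dz":-0.5,"wx":0,"wy":0,"wz":0,"jaw":0}])

```text
t: 0.7
ee_pos: [313.3, -456.8, 230.4]
ee_rot: [-0.279, 2.078, -2.078]
wrist_force: [-0.2, -0.2, -0.6]
finger_gap: 86.9
```

send_rows(moves=[{"dx":-0.72,"dy":-0.03,"dz":-0.5,"wx":0,"wy":0,"wz":0,"jaw":0},{"dx":-0.72,"dy":-0.03,"dz":-0.5,"wx":0,"wy":0,"wz":0,"jaw":0},{"dx":-0.72,"dy":-0.03,"dz":-0.5,"wx":0,"wy":0,"wz":0,"jaw":0},{"dx":-0.72,"dy":-0.03,"dz":-0.5,"wx":0,"wy":0,"wz":0,"jaw":0}])

```text
t: 1.2
ee_pos: [454.0, -288.8, 237.8]
ee_rot: [-0.279, 2.078, -2.077]
wrist_force: [0.1, -0.2, 0.6]
finger_gap: 86.7
```

send_rows(moves=[{"dx":-0.72,"dy":-0.03,"dz":-0.5,"wx":0,"wy":0,"wz":0,"jaw":0},{"dx":-0.72,"dy":-0.03,"dz":-0.5,"wx":0,"wy":0,"wz":0,"jaw":0},{"dx":-0.72,"dy":-0.03,"dz":-0.5,"wx":0,"wy":0,"wz":0,"jaw":0},{"dx":-0.72,"dy":-0.03,"dz":-0.5,"wx":0,"wy":0,"wz":0,"jaw":0},{"dx":-0.72,"dy":-0.03,"dz":-0.5,"wx":0,"wy":0,"wz":0,"jaw":0},{"dx":-0.72,"dy":-0.03,"dz":-0.5,"wx":0,"wy":0,"wz":0,"jaw":0}])

```text
t: 1.95
ee_pos: [592.5, -125.6, 244.8]
ee_rot: [-0.276, 2.081, -2.082]
wrist_force: [-0.2, -0.8, 0.6]
finger_gap: 87.2
```

```bash
python3 - <<'E'
from workcell import *
from h import *
snap("w2");o=get_obs();print(o["t"],o["ee_pos"],o["joints"],yawj(o))
E
```

```text
2.0 [ 592.37439833 -126.10949318  244.87019892] [ 0.46881917  0.2622912  -0.40513937  1.52732432  0.10506765  1.37399811
 -1.25333763] -74.98847978591617
```

View pics/w2.png

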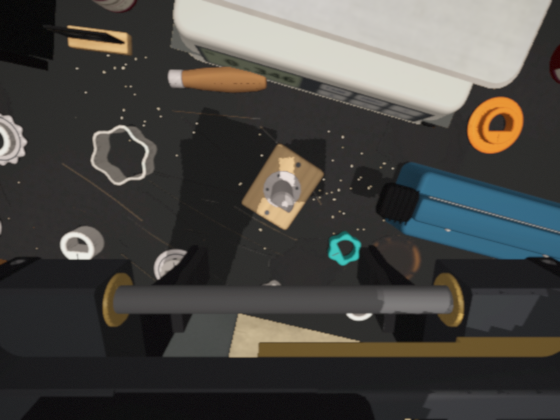

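```bash
python3 - <<'E'
from h import *
c=dict(np.load("pics/w2.npz"));f=c["frame"]
hsv=cv2.cvtColor(f,cv2.COLOR_RGB2HSV)
a=cv2.resize(f[135:240,235:335,::-1],None,fx=5.5,fy=5.5,interpolation=cv2.INTER_CUBIC)
cv2.imwrite("pics/shaft.png",a)
b=((hsv[...,0]>5)&(hsv[...,0]<28)&(hsv[...,1]>60)&(hsv[...,2]>70)).astype(np.uint8)
m=np.zeros_like(b);m[140:235,238:328]=1;b*=m
cs,_=cv2.findContours(cv2.morphologyEx(b,cv2.MORPH_OPEN,np.ones((3,3))),cv2.RETR_EXTERNAL,cv2.CHAIN_APPROX_NONE)
k=max(cs,key=cv2.contourArea);P=np.array([ray(c,p[0],24)[:2] for p in k],np.float32)
r=cv2.minAreaRect(P);print(r)
for X in [(590,-125.6,28),(590,-125.6,104)]:print(proj(c,X))
E
```

```text
((589.794189453125, -125.77423858642578), (71.33785247802734, 93.50723266601562), 72.29913330078125)
[281.8964021  188.95423132]
[281.80729876 204.76949109]
```

View pics/shaft.png

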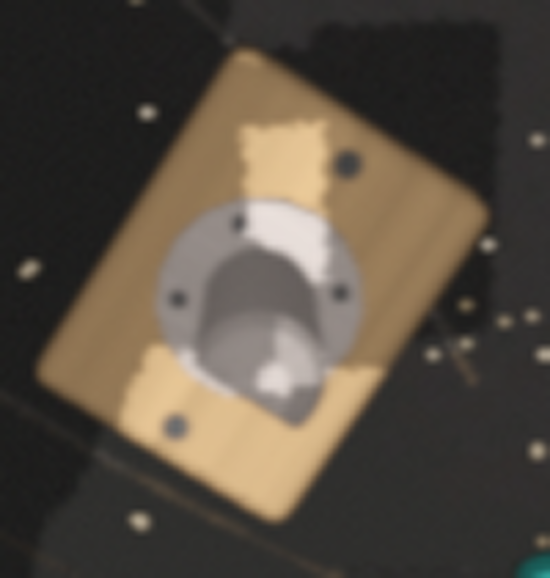

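The flat in the crop runs (200,370)–(300,425) and faces the lower left, which is the block's end towards the robot. That makes the block yaw about -17.7°, and the axis is at (589.9, -125.7). Next I'll hover over the middle plain wheel.

send_rows(moves=[{"dx":0.515,"dy":0.2,"dz":-0.61,"wx":0,"wy":0,"wz":0,"jaw":0},{"dx":0.515,"dy":0.3,"dz":-0.61,"wx":0,"wy":0,"wz":0,"jaw":0},{"dx":0.515,"dy":0.54,"dz":-0.61,"wx":0,"wy":0,"wz":0,"jaw":0},{"dx":0.515,"dy":0.54,"dz":-0.61,"wx":0,"wy":0,"wz":0,"jaw":0},{"dx":0.515,"dy":0.54,"dz":-0.61,"wx":0,"wy":0,"wz":0,"jaw":0},{"dx":0.515,"dy":0.54,"dz":-0.61,"wx":0,"wy":0,"wz":0,"jaw":0}])

```text
t: 2.75
ee_pos: [429.8, -12.1, 111.0]
ee_rot: [-0.272, 2.08, -2.082]
wrist_force: [0.4, 0.2, 0.2]
finger_gap: 87.1
```

```bash
cat >> h.py <<'E'
def rect(c,ctr,z,half=45,s=6):
    """resample of the plane at height z round ctr: up = +x world, left = +y; s px per mm"""
    n=int(2*half*s);g=np.array([[0,0],[n,0],[n,n],[0,n]],np.float32)
    W=[(ctr[0]+half-v/s,ctr[1]+half-u/s,z) for u,v in g]
    H=cv2.getPerspectiveTransform(np.array([proj(c,w) for w in W],np.float32),g)
    return cv2.warpPerspective(c["frame"][:,:,::-1],H,(n,n),flags=cv2.INTER_CUBIC)
E
python3 - <<'E'
from workcell import *
from h import *
c=snap("w3");o=get_obs();print(o["t"],o["ee_pos"],o["joints"],yawj(o),proj(c,(428,-12,15)))
r=rect(c,(428.3,-11.6),15,45,6);cv2.imwrite("pics/w3r.png",np.hstack([r,cv2.resize(c["frame"][100:310,160:400,::-1],(260,228)).copy() if 0 else r[:, :1]]))
E
```

```text
2.8 [430.57596382 -12.06104824 111.48575784] [ 0.43255131  0.00498775 -0.5032536   2.08825718  0.0032925   1.04614943
 -1.38119158] -74.99181132790314 [281.74393804 217.48110464]
```

View pics/w3r.png

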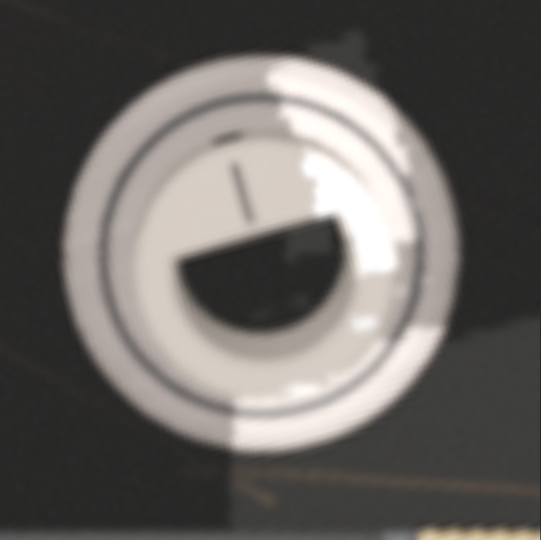

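Rectified view (6 px/mm): the flat edge runs (178,260)–(335,217), 27.1 mm long as expected. The dark line lies above it, so yaw ≈ -164.7° and the axis is at (427.4, -11.0). It is white and round-edged, so this is a plain wheel and not the orange look-alike at (397,170) in the top view. I'll grip it now.

send_rows(moves=[{"dx":0.01,"dy":0.2,"dz":-0.005,"wx":0,"wy":0,"wz":0,"jaw":0},{"dx":0.01,"dy":0.34,"dz":-0.005,"wx":0,"wy":0,"wz":0,"jaw":0},{"dx":0.01,"dy":0.406,"dz":-0.005,"wx":0,"wy":0,"wz":0,"jaw":0},{"dx":0.01,"dy":0.406,"dz":-0.005,"wx":0,"wy":0,"wz":0,"jaw":0},{"dx":0.01,"dy":0.406,"dz":-0.005,"wx":0,"wy":0,"wz":0,"jaw":1},{"dx":0.01,"dy":0.406,"dz":-0.005,"wx":0,"wy":0,"wz":0,"jaw":1},{"dx":0.01,"dy":0.406,"dz":-0.005,"wx":0,"wy":0,"wz":0,"jaw":1},{"dx":0.01,"dy":0.406,"dz":-0.005,"wx":0,"wy":0,"wz":0,"jaw":1},{"dx":0.01,"dy":0.406,"dz":-0.005,"wx":0,"wy":0,"wz":0,"jaw":1},{"dx":0.01,"dy":0.406,"dz":-0.005,"wx":0,"wy":0,"wz":0,"jaw":1}], newtons=25)

```text
t: 4.05
ee_pos: [426.3, -10.5, 8.7]
ee_rot: [-0.276, 2.081, -2.081]
wrist_force: [-1.5, -0.7, 2.6]
finger_gap: 42.9
```

send_rows(moves=[{"dx":0,"dy":-0.2,"dz":0,"wx":0,"wy":0,"wz":0,"jaw":1},{"dx":0,"dy":-0.68,"dz":0,"wx":0,"wy":-1,"wz":0,"jaw":1},{"dx":0,"dy":-0.68,"dz":0,"wx":0,"wy":-1,"wz":0,"jaw":1},{"dx":0,"dy":-0.68,"dz":0,"wx":0,"wy":-1,"wz":0,"jaw":1},{"dx":0,"dy":-0.68,"dz":0,"wx":0,"wy":-1,"wz":0,"jaw":1},{"dx":0,"dy":-0.68,"dz":0,"wx":0,"wy":-1,"wz":0,"jaw":1},{"dx":0,"dy":-0.68,"dz":0,"wx":0,"wy":-1,"wz":0,"jaw":1}])

```text
t: 4.92
ee_pos: [426.0, -10.4, 178.3]
ee_rot: [-0.914, 1.585, -1.584]
wrist_force: [-0.2, -0.3, -1.9]
finger_gap: 42.6
```

send_rows(moves=[{"dx":0.036,"dy":0,"dz":0.396,"wx":0,"wy":-1,"wz":0,"jaw":1},{"dx":0.036,"dy":0,"dz":0.396,"wx":0,"wy":-1,"wz":0,"jaw":1},{"dx":0.036,"dy":0,"dz":0.396,"wx":0,"wy":-1,"wz":0,"jaw":1},{"dx":0.036,"dy":0,"dz":0.396,"wx":0,"wy":-1,"wz":0,"jaw":1},{"dx":0.036,"dy":0,"dz":0.396,"wx":0,"wy":-1,"wz":0,"jaw":1},{"dx":0.036,"dy":0,"dz":0.396,"wx":0,"wy":-1,"wz":0,"jaw":1}])

```text
t: 5.68
ee_pos: [507.5, -67.6, 178.5]
ee_rot: [-1.321, 1.016, -1.016]
wrist_force: [-0.6, 0.5, -1.4]
finger_gap: 42.4
```

send_rows(moves=[{"dx":0.305,"dy":0,"dz":0.254,"wx":0,"wy":-1,"wz":0,"jaw":1},{"dx":0.305,"dy":0,"dz":0.254,"wx":0,"wy":-1,"wz":0,"jaw":1},{"dx":0.305,"dy":0,"dz":0.254,"wx":0,"wy":-1,"wz":0,"jaw":1},{"dx":0.305,"dy":0,"dz":0.254,"wx":0,"wy":-1,"wz":0,"jaw":1},{"dx":0.305,"dy":0,"dz":0.254,"wx":0,"wy":-1,"wz":0,"jaw":1},{"dx":0.305,"dy":0,"dz":0.254,"wx":0,"wy":-1,"wz":0,"jaw":1}])

```text
t: 6.42
ee_pos: [588.7, -124.7, 178.6]
ee_rot: [-1.531, 0.413, -0.413]
wrist_force: [-1.2, -0.2, -1.1]
finger_gap: 42.9
```

send_rows(moves=[{"dx":0,"dy":0,"dz":0,"wx":0,"wy":-0.267,"wz":0,"jaw":1},{"dx":0,"dy":0,"dz":0,"wx":0,"wy":-0.267,"wz":0,"jaw":1},{"dx":0,"dy":0,"dz":0,"wx":0,"wy":-0.267,"wz":0,"jaw":1}])

```text
t: 6.8
ee_pos: [588.7, -124.6, 178.7]
ee_rot: [-1.556, 0.249, -0.249]
wrist_force: [-0.7, 0.7, -1.5]
finger_gap: 42.3
```

```bash
python3 - <<'E'
from workcell import *
from h import *
c=snap("w4");o=get_obs();p=o["ee_pos"];print(o["t"],p,o["joints"],yawj(o),o["finger_gap"])
cv2.imwrite("pics/w4r.png",np.hstack([rect(c,p[:2],p[2]-8.5+15,35,8),cv2.resize(c["frame"][150:330,200:370,::-1],(240,254)) [:1].repeat(560,0)[:, :1]]))
E
```

```text
6.85 [ 588.75099439 -124.65570873  178.63683613] [ 0.59145055  0.31462716 -0.55756559  1.62184605  0.17319714  1.25469997
  1.25636381] 71.87477146465454 42.54603725868879
```

View pics/w4r.png

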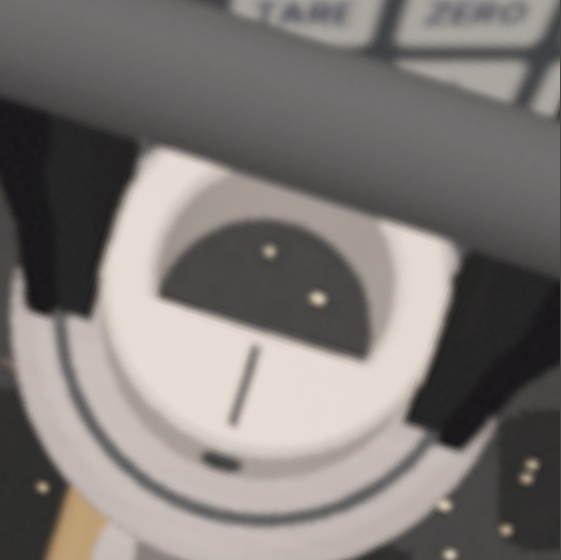

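Held wheel: the flat runs (160,297)–(368,360), so yaw is -16.8° and the axis is within 0.2 mm of the TCP. I'll correct about 1.4 mm and lower onto the taper.

send_rows(moves=[{"dx":0.0054,"dy":0.15,"dz":-0.0025,"wx":0,"wy":0.015,"wz":0,"jaw":1},{"dx":0.0054,"dy":0.23,"dz":-0.0025,"wx":0,"wy":0.015,"wz":0,"jaw":1},{"dx":0.0054,"dy":0.28,"dz":-0.0025,"wx":0,"wy":0.015,"wz":0,"jaw":1},{"dx":0.0054,"dy":0.32,"dz":-0.0025,"wx":0,"wy":0.015,"wz":0,"jaw":1},{"dx":0.0054,"dy":0.34,"dz":-0.0025,"wx":0,"wy":0.015,"wz":0,"jaw":1},{"dx":0.0054,"dy":0.34,"dz":-0.0025,"wx":0,"wy":0.015,"wz":0,"jaw":1}])

```text
t: 7.6
ee_pos: [590.0, -125.6, 93.7]
ee_rot: [-1.556, 0.254, -0.254]
wrist_force: [-0.7, 1.6, -0.6]
finger_gap: 42.7
```

send_rows(moves=[{"dx":0,"dy":0.08,"dz":0,"wx":0,"wy":0,"wz":0,"jaw":1},{"dx":0,"dy":0.14,"dz":0,"wx":0,"wy":0,"wz":0,"jaw":1},{"dx":0,"dy":0.18,"dz":0,"wx":0,"wy":0,"wz":0,"jaw":1},{"dx":0,"dy":0.18,"dz":0,"wx":0,"wy":0,"wz":0,"jaw":1}])

```text
t: 8.1
ee_pos: [589.5, -125.6, 47.8]
ee_rot: [-1.556, 0.255, -0.253]
wrist_force: [-0.3, -0.3, -2.0]
finger_gap: 42.8
```

send_rows(moves=[{"dx":0,"dy":0,"dz":0,"wx":0,"wy":0,"wz":0,"jaw":0.5},{"dx":0,"dy":0,"dz":0,"wx":0,"wy":0,"wz":0,"jaw":0},{"dx":0,"dy":0,"dz":0,"wx":0,"wy":0,"wz":0,"jaw":0},{"dx":0,"dy":0,"dz":0,"wx":0,"wy":0,"wz":0,"jaw":0},{"dx":0,"dy":-0.25,"dz":0,"wx":0,"wy":0,"wz":0,"jaw":0},{"dx":0,"dy":-0.5,"dz":0,"wx":0,"wy":0,"wz":0,"jaw":0},{"dx":0,"dy":-0.5,"dz":0,"wx":0,"wy":0,"wz":0,"jaw":0},{"dx":0,"dy":-0.5,"dz":0,"wx":0,"wy":0,"wz":0,"jaw":0}])

```text
t: 9.1
ee_pos: [589.7, -125.8, 173.6]
ee_rot: [-1.556, 0.254, -0.254]
wrist_force: [0.1, -0.0, -0.8]
finger_gap: 86.7
```

```bash
python3 - <<'E'
from workcell import *
from h import *
c=snap("w5");o=get_obs();p=o["ee_pos"];print(o["t"],p,o["joints"],yawj(o),o["finger_gap"])
print("disc centre expected px",proj(c,(589.9,-125.7,33)))
u,v=proj(c,(589.9,-125.7,33)).astype(int);print(u,v)
a=c["frame"][max(0,v-60):v+60,u-80:u+80,::-1];cv2.imwrite("pics/w5c.png",cv2.resize(a,None,fx=3.5,fy=3.5,interpolation=cv2.INTER_CUBIC))
print(plan(o,(440.6,120.4,125)))
E
```

```text
9.15 [ 589.1972369  -125.72484181  172.61422419] [ 0.59206767  0.32178424 -0.55760009  1.62615869  0.17742785  1.24603618
  1.24743195] 71.44693335454014 86.73170617809625
disc centre expected px [282.61888328 200.93104165]
282 200
{'dx': np.float64(-0.8765), 'dy': np.float64(0.1915), 'dz': np.float64(0.7443)}
```

View pics/w5c.png

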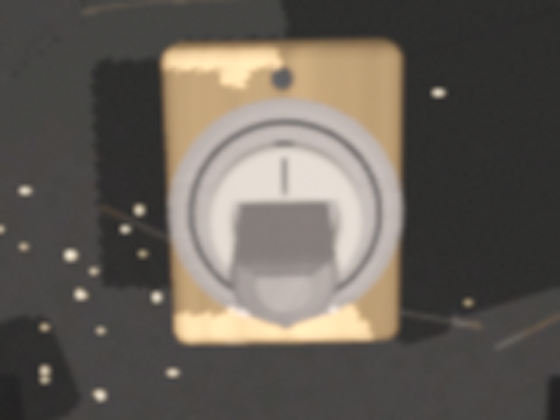

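send_rows(moves=[{"dx":-0.876,"dy":0.0,"dz":0.744,"wx":0,"wy":0,"wz":0,"jaw":0},{"dx":-0.876,"dy":0.0,"dz":0.744,"wx":0,"wy":0,"wz":0,"jaw":0},{"dx":-0.876,"dy":0.0,"dz":0.744,"wx":0,"wy":0,"wz":0,"jaw":0},{"dx":-0.876,"dy":0.1,"dz":0.744,"wx":0,"wy":0,"wz":0,"jaw":0},{"dx":-0.876,"dy":0.19,"dz":0.744,"wx":0,"wy":0,"wz":0,"jaw":0},{"dx":-0.876,"dy":0.19,"dz":0.744,"wx":0,"wy":0,"wz":0,"jaw":0},{"dx":-0.876,"dy":0.19,"dz":0.744,"wx":0,"wy":0,"wz":0,"jaw":0},{"dx":-0.876,"dy":0.19,"dz":0.744,"wx":0,"wy":0,"wz":0,"jaw":0}])

```text
t: 10.15
ee_pos: [442.2, 119.4, 126.3]
ee_rot: [-1.555, 0.255, -0.256]
wrist_force: [0.4, -0.1, 0.4]
finger_gap: 86.6
```

```bash
cat >> h.py <<'E'
def flat(c,ctr,z,half=35,s=8,out=None):
    """flat edge of the bore on the top face at height z: yaw of body (deg), axis point, edge length"""
    r=rect(c,ctr,z,half,s);g=cv2.GaussianBlur(cv2.cvtColor(r,cv2.COLOR_BGR2GRAY),(5,5),0)
    n=len(g);yy,xx=np.mgrid[:n,:n];m=((g<110)&(np.hypot(xx-n/2,yy-n/2)<19*s)).astype(np.uint8)
    cs,_=cv2.findContours(m,cv2.RETR_EXTERNAL,cv2.CHAIN_APPROX_NONE)
    k=max(cs,key=cv2.contourArea);P=cv2.approxPolyDP(cv2.convexHull(k),0.5*s,True)[:,0].astype(float)
    E=np.roll(P,-1,0)-P;i=np.argmax(np.hypot(*E.T));L=np.hypot(*E[i]);mid=P[i]+E[i]/2
    nrm=np.array([-E[i][1],E[i][0]])/L;cen=P.mean(0)
    if nrm@(cen-mid)<0:nrm=-nrm
    ax=mid+nrm*6.4*s;yaw=np.degrees(np.arctan2(-nrm[0],-nrm[1]))
    if out:
        cv2.line(r,tuple(P[i].astype(int)),tuple((P[i]+E[i]).astype(int)),(0,0,255),1);cv2.circle(r,tuple(ax.astype(int)),4,(0,255,0),-1);cv2.imwrite(out,r)
    return yaw,(ctr[0]+half-ax[1]/s,ctr[1]+half-ax[0]/s),L/s
E
python3 - <<'E'
from workcell import *
from h import *
c=dict(np.load("pics/w3.npz"));print(flat(c,(428.3,-11.6),15))
c=dict(np.load("pics/w4.npz"));print(flat(c,(588.75,-124.66),185.1))
c=snap("w6");o=get_obs();p=o["ee_pos"];print(o["t"],p,o["joints"],yawj(o))
print(flat(c,(440.6,120.4),26,out="pics/w6r.png"))
E
```

```text
(np.float64(-164.00847224148293), (np.float64(427.21016436151086), np.float64(-9.613169359810925)), np.float64(21.325234465299555))
(np.float64(-17.35402463626132), (np.float64(589.2961718594242), np.float64(-123.19395995607005)), np.float64(23.04920009458029))
10.2 [442.17159182 119.47745042 126.34826512] [ 0.39036659  0.07156083 -0.76613939  2.00279133  0.05583745  1.08735767
  0.84475379] 71.34462401807575
(np.float64(10.167775487411374), (np.float64(439.83698831349625), np.float64(122.90479953448575)), np.float64(23.366977232838654))
```

View pics/w6r.png

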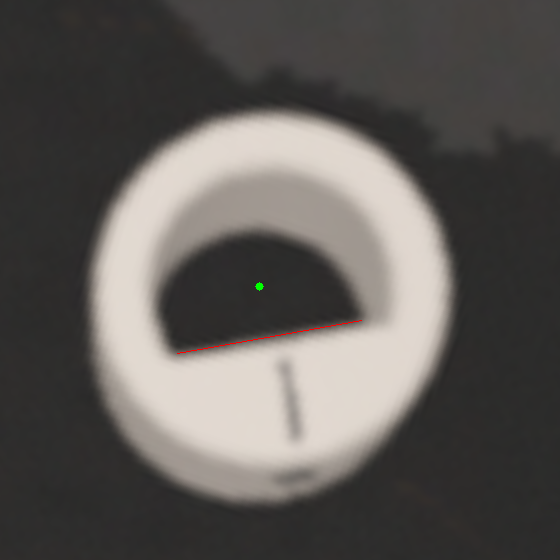

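Long spacer: the flat edge runs (168,353)–(385,318) with the dark line below it, so yaw is 10.2° and the axis is at (439.9, 121.7). The ring centre agrees.

send_rows(moves=[{"dx":-0.0114,"dy":0.1,"dz":0.0054,"wx":0,"wy":-0.416,"wz":0,"jaw":0},{"dx":-0.0114,"dy":0.2,"dz":0.0054,"wx":0,"wy":-0.416,"wz":0,"jaw":0},{"dx":-0.0114,"dy":0.38,"dz":0.0054,"wx":0,"wy":-0.416,"wz":0,"jaw":0},{"dx":-0.0114,"dy":0.456,"dz":0.0054,"wx":0,"wy":-0.416,"wz":0,"jaw":0},{"dx":-0.0114,"dy":0.456,"dz":0.0054,"wx":0,"wy":-0.416,"wz":0,"jaw":0},{"dx":-0.0114,"dy":0.456,"dz":0.0054,"wx":0,"wy":-0.416,"wz":0,"jaw":1},{"dx":-0.0114,"dy":0.456,"dz":0.0054,"wx":0,"wy":-0.416,"wz":0,"jaw":1},{"dx":-0.0114,"dy":0.456,"dz":0.0054,"wx":0,"wy":-0.416,"wz":0,"jaw":1},{"dx":-0.0114,"dy":0.456,"dz":0.0054,"wx":0,"wy":-0.416,"wz":0,"jaw":1},{"dx":-0.0114,"dy":0.456,"dz":0.0054,"wx":0,"wy":-0.416,"wz":0,"jaw":1},{"dx":-0.0114,"dy":0.456,"dz":0.0054,"wx":0,"wy":-0.416,"wz":0,"jaw":1}], newtons=25)

```text
t: 11.58
ee_pos: [439.2, 122.5, 12.2]
ee_rot: [-1.571, -0.002, 0.002]
wrist_force: [0.4, 0.2, 1.9]
finger_gap: 43.2
```

send_rows(moves=[{"dx":0,"dy":-0.25,"dz":0,"wx":0,"wy":0,"wz":0,"jaw":1},{"dx":0,"dy":-0.5,"dz":0,"wx":0,"wy":0,"wz":0,"jaw":1},{"dx":0.1,"dy":-0.67,"dz":-0.1,"wx":0,"wy":0,"wz":0,"jaw":1},{"dx":0.6,"dy":-0.67,"dz":-0.99,"wx":0,"wy":0.62,"wz":0,"jaw":1},{"dx":0.6,"dy":-0.67,"dz":-0.99,"wx":0,"wy":0.62,"wz":0,"jaw":1},{"dx":0.6,"dy":-0.67,"dz":-0.99,"wx":0,"wy":0.62,"wz":0,"jaw":1},{"dx":0.6,"dy":-0.67,"dz":-0.99,"wx":0,"wy":0.62,"wz":0,"jaw":1},{"dx":0.6,"dy":-0.67,"dz":-0.99,"wx":0,"wy":0.62,"wz":0,"jaw":1},{"dx":0.6,"dy":-0.67,"dz":-0.99,"wx":0,"wy":0.62,"wz":0,"jaw":1},{"dx":0.6,"dy":-0.67,"dz":-0.99,"wx":0,"wy":0.62,"wz":0,"jaw":1}])

```text
t: 12.82
ee_pos: [589.5, -122.8, 179.6]
ee_rot: [-1.537, 0.378, -0.377]
wrist_force: [0.0, 0.3, -0.7]
finger_gap: 42.8
```

```bash
python3 - <<'E'
from workcell import *
from h import *
c=snap("w7");o=get_obs();p=o["ee_pos"];print(o["t"],p,yawj(o),o["finger_gap"],o["dq"].round(3))
print(flat(c,p[:2],p[2]-12+26,out="pics/w7r.png"))
E
```

```text
12.875 [ 589.60777099 -122.80730469  179.79356829] 62.405601769765546 43.04570909590644 [-0.001 -0.003  0.003 -0.004  0.004  0.     0.002]
(np.float64(-26.680102788531915), (np.float64(599.7013461618287), np.float64(-132.11846055524973)), np.float64(27.839102446020057))
```

View pics/w7r.png

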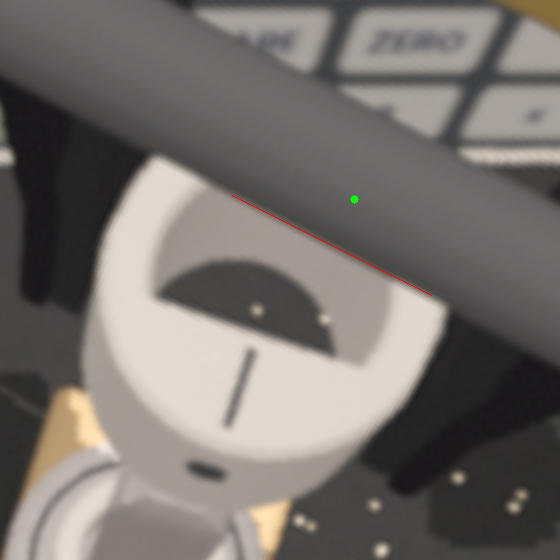

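Held spacer: the flat runs (155,297)–(365,367), so yaw is about -18.2°. The script's own line picked up the crossbar, so I ignored it. The axis is at (589.2, -122.3) and needs (+0.6, -3.2) mm before lowering.

send_rows(moves=[{"dx":0.008,"dy":0.05,"dz":-0.0102,"wx":0,"wy":0,"wz":0,"jaw":1},{"dx":0.008,"dy":0.15,"dz":-0.0102,"wx":0,"wy":0,"wz":0,"jaw":1},{"dx":0.008,"dy":0.23,"dz":-0.0102,"wx":0,"wy":0,"wz":0,"jaw":1},{"dx":0.008,"dy":0.28,"dz":-0.0102,"wx":0,"wy":0,"wz":0,"jaw":1},{"dx":0.008,"dy":0.32,"dz":-0.0102,"wx":0,"wy":0,"wz":0,"jaw":1},{"dx":0.008,"dy":0.34,"dz":-0.0102,"wx":0,"wy":0,"wz":0,"jaw":1},{"dx":0.008,"dy":0.34,"dz":-0.0102,"wx":0,"wy":0,"wz":0,"jaw":1}])

```text
t: 13.75
ee_pos: [589.8, -127.4, 94.1]
ee_rot: [-1.537, 0.38, -0.378]
wrist_force: [-4.3, 1.3, -2.8]
finger_gap: 42.7
```

send_rows(moves=[{"dx":-0.002,"dy":0,"dz":0.004,"wx":0,"wy":0,"wz":0,"jaw":1},{"dx":-0.002,"dy":0.05,"dz":0.004,"wx":0,"wy":0,"wz":0,"jaw":1},{"dx":-0.002,"dy":0.09,"dz":0.004,"wx":0,"wy":0,"wz":0,"jaw":1},{"dx":-0.002,"dy":0.12,"dz":0.004,"wx":0,"wy":0,"wz":0,"jaw":1},{"dx":-0.002,"dy":0.12,"dz":0.004,"wx":0,"wy":0,"wz":0,"jaw":1}])

```text
t: 14.38
ee_pos: [590.2, -126.1, 64.3]
ee_rot: [-1.537, 0.38, -0.379]
wrist_force: [-3.5, 1.8, -3.3]
finger_gap: 42.9
```

send_rows(moves=[{"dx":0,"dy":0,"dz":0,"wx":0,"wy":0,"wz":0,"jaw":0.5},{"dx":0,"dy":0,"dz":0,"wx":0,"wy":0,"wz":0,"jaw":0},{"dx":0,"dy":0,"dz":0,"wx":0,"wy":0,"wz":0,"jaw":0},{"dx":0,"dy":0,"dz":0,"wx":0,"wy":0,"wz":0,"jaw":0},{"dx":0,"dy":-0.25,"dz":0,"wx":0,"wy":0,"wz":0,"jaw":0},{"dx":0,"dy":-0.48,"dz":0,"wx":0,"wy":0,"wz":0,"jaw":0},{"dx":0,"dy":-0.48,"dz":0,"wx":0,"wy":0,"wz":0,"jaw":0},{"dx":0,"dy":-0.48,"dz":0,"wx":0,"wy":0,"wz":0,"jaw":0}])

```text
t: 15.38
ee_pos: [590.4, -126.8, 184.4]
ee_rot: [-1.538, 0.379, -0.38]
wrist_force: [-0.9, 0.2, -0.8]
finger_gap: 86.8
```

```bash
python3 - <<'E'
from workcell import *
from h import *
c=snap("w8");o=get_obs();p=o["ee_pos"];print(o["t"],p,yawj(o),o["finger_gap"])
# top face of spacer should be at z=69: measure white blob diameter there
g=c["frame"].min(2);u,v=proj(c,(589.9,-125.7,69)).astype(int)
a=cv2.resize(c["frame"][v-55:v+75,u-80:u+80,::-1],None,fx=3.5,fy=3.5,interpolation=cv2.INTER_CUBIC)
for z,d in((69,44),):
    pts=[proj(c,(589.9+d/2*np.cos(t),-125.7+d/2*np.sin(t),z))-(u-80,v-55) for t in np.linspace(0,6.28,80)]
    cv2.polylines(a,[np.int32(np.array(pts)*3.5)],True,(0,0,255),1)
cv2.imwrite("pics/w8c.png",a)
print(plan(o,(509.5,73.4,175)))
E
```

```text
15.425 [ 589.9211791  -126.72833317  183.51032007] 62.26208865854918 86.88388614061466
{'dx': np.float64(-0.6573), 'dy': np.float64(0.0345), 'dz': np.float64(0.5588)}
```

View pics/w8c.png

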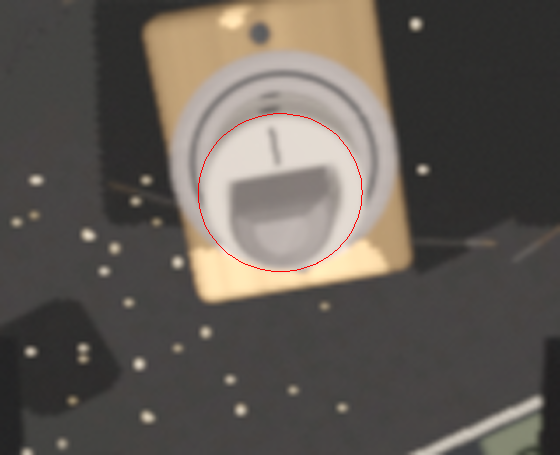

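Red circle (44 mm at z=69) fits the spacer's top face, so it is fully home. Next is the other plain wheel, at (208,264) in the top view: white with a round edge. The toothed one at (218,226) is the wavy wheel.

send_rows(moves=[{"dx":-0.657,"dy":0.03,"dz":0.559,"wx":0,"wy":0,"wz":0,"jaw":0},{"dx":-0.657,"dy":0.03,"dz":0.559,"wx":0,"wy":0,"wz":0,"jaw":0},{"dx":-0.657,"dy":0.03,"dz":0.559,"wx":0,"wy":0,"wz":0,"jaw":0},{"dx":-0.657,"dy":0.03,"dz":0.559,"wx":0,"wy":0,"wz":0,"jaw":0}])

```text
t: 15.92
ee_pos: [507.7, 76.9, 175.7]
ee_rot: [-1.538, 0.378, -0.374]
wrist_force: [1.8, -0.1, 1.9]
finger_gap: 87.2
```

send_rows(moves=[{"dx":-0.657,"dy":0.03,"dz":0.559,"wx":0,"wy":0,"wz":0,"jaw":0},{"dx":-0.657,"dy":0.03,"dz":0.559,"wx":0,"wy":0,"wz":0,"jaw":0},{"dx":-0.657,"dy":0.24,"dz":0.559,"wx":0,"wy":0,"wz":0,"jaw":0},{"dx":-0.657,"dy":0.24,"dz":0.559,"wx":0,"wy":0,"wz":0,"jaw":0},{"dx":-0.657,"dy":0.24,"dz":0.559,"wx":0,"wy":0,"wz":0,"jaw":0},{"dx":-0.657,"dy":0.24,"dz":0.559,"wx":0,"wy":0,"wz":0,"jaw":0}])

```text
t: 16.68
ee_pos: [429.6, 272.9, 116.3]
ee_rot: [-1.538, 0.381, -0.378]
wrist_force: [0.3, 0.5, 0.4]
finger_gap: 87.2
```

```bash
python3 - <<'E'
from workcell import *
from h import *
c=snap("w9");o=get_obs();p=o["ee_pos"];print(o["t"],p,o["joints"],yawj(o))
print(flat(c,(428.7,272.8),15,45,6,out="pics/w9r.png"))
E
```

```text
16.725 [430.19325803 272.56888023 116.77766548] [ 0.12804363  0.23272501 -0.86322145  1.89776382  0.19793773  1.09973109
  0.27301472] 62.19854318937156
(np.float64(29.33526697427818), (np.float64(428.11264776664933), np.float64(275.18548249145033)), np.float64(23.133069162756783))
```

View pics/w9r.png

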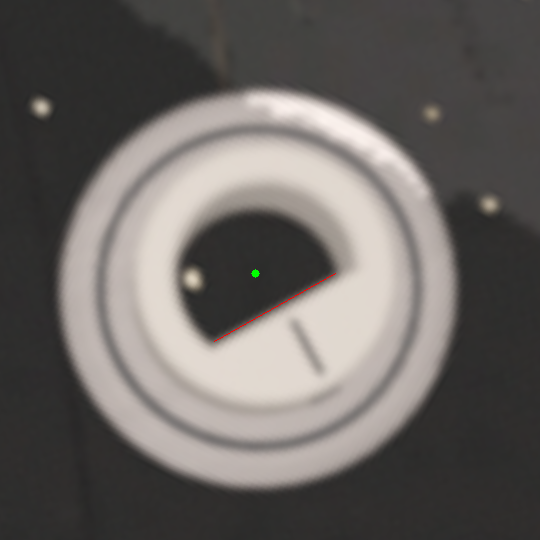

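Plain wheel a: the flat runs (210,343)–(352,267), yaw 29.2°, axis at (428.4, 274.0), and the hub outline agrees.

send_rows(moves=[{"dx":-0.0077,"dy":0.05,"dz":0.0018,"wx":0,"wy":-1,"wz":0,"jaw":0},{"dx":-0.0077,"dy":0.1,"dz":0.0018,"wx":0,"wy":-1,"wz":0,"jaw":0},{"dx":-0.0077,"dy":0.15,"dz":0.0018,"wx":0,"wy":-1,"wz":0,"jaw":0},{"dx":-0.0077,"dy":0.2,"dz":0.0018,"wx":0,"wy":-1,"wz":0,"jaw":0},{"dx":-0.0077,"dy":0.3,"dz":0.0018,"wx":0,"wy":-1,"wz":0,"jaw":0},{"dx":-0.0077,"dy":0.38,"dz":0.0018,"wx":0,"wy":-1,"wz":0,"jaw":0},{"dx":-0.0077,"dy":0.432,"dz":0.0018,"wx":0,"wy":-1,"wz":0,"jaw":0},{"dx":-0.0077,"dy":0.432,"dz":0.0018,"wx":0,"wy":-1,"wz":0,"jaw":0},{"dx":-0.0077,"dy":0.432,"dz":0.0018,"wx":0,"wy":-1,"wz":0,"jaw":1},{"dx":-0.0077,"dy":0.432,"dz":0.0018,"wx":0,"wy":-1,"wz":0,"jaw":1},{"dx":-0.0077,"dy":0.432,"dz":0.0018,"wx":0,"wy":-1,"wz":0,"jaw":1},{"dx":-0.0077,"dy":0.432,"dz":0.0018,"wx":0,"wy":-1,"wz":0,"jaw":1},{"dx":-0.0077,"dy":0.432,"dz":0.0018,"wx":0,"wy":-1,"wz":0,"jaw":1},{"dx":-0.0077,"dy":0.432,"dz":0.0018,"wx":0,"wy":-1,"wz":0,"jaw":1}], newtons=25)

```text
t: 18.48
ee_pos: [428.3, 274.9, 9.2]
ee_rot: [-1.558, -0.237, 0.237]
wrist_force: [0.2, 0.2, 1.3]
finger_gap: 42.8
```

send_rows(moves=[{"dx":0,"dy":-0.25,"dz":0,"wx":0,"wy":0,"wz":0,"jaw":1},{"dx":0,"dy":-0.5,"dz":0,"wx":0,"wy":0,"wz":0,"jaw":1},{"dx":0.0,"dy":-0.68,"dz":-0.1,"wx":0,"wy":0,"wz":0,"jaw":1},{"dx":0.0714,"dy":-0.68,"dz":-0.86,"wx":0,"wy":0.445,"wz":0,"jaw":1},{"dx":0.0714,"dy":-0.68,"dz":-0.86,"wx":0,"wy":0.445,"wz":0,"jaw":1},{"dx":0.0714,"dy":-0.68,"dz":-0.86,"wx":0,"wy":0.445,"wz":0,"jaw":1},{"dx":0.0714,"dy":-0.68,"dz":-0.86,"wx":0,"wy":0.445,"wz":0,"jaw":1}])

```text
t: 19.35
ee_pos: [510.3, 69.4, 178.4]
ee_rot: [-1.572, 0.045, -0.043]
wrist_force: [-0.1, 1.0, -0.8]
finger_gap: 42.2
```

send_rows(moves=[{"dx":0.3615,"dy":0,"dz":-0.784,"wx":0,"wy":0.6,"wz":0,"jaw":1},{"dx":0.3615,"dy":0,"dz":-0.784,"wx":0,"wy":0.6,"wz":0,"jaw":1},{"dx":0.3615,"dy":0,"dz":-0.784,"wx":0,"wy":0.6,"wz":0,"jaw":1},{"dx":0.3615,"dy":0,"dz":-0.784,"wx":0,"wy":0.6,"wz":0,"jaw":1},{"dx":0.3615,"dy":0,"dz":-0.784,"wx":0,"wy":0.6,"wz":0,"jaw":1},{"dx":0.3615,"dy":0,"dz":-0.784,"wx":0,"wy":0.6,"wz":0,"jaw":1}])

```text
t: 20.1
ee_pos: [589.8, -122.8, 179.0]
ee_rot: [-1.531, 0.405, -0.404]
wrist_force: [-0.3, 0.3, -1.2]
finger_gap: 42.5
```

```bash
cat >> h.py <<'E'
def heldflat(c,p,z,yaw0,out):
    """flat edge of a held part near its expected yaw: brightness step (white below, dark above) along the body x axis"""
    half,s=35,8;r=rect(c,p[:2],z,half,s);n=2*half*s
    M=cv2.getRotationMatrix2D((n/2,n/2),-yaw0,1);q=cv2.warpAffine(r,M,(n,n))   # body x up
    g=cv2.GaussianBlur(cv2.cvtColor(q,cv2.COLOR_BGR2GRAY),(5,5),0).astype(float)
    d=g[4:]-g[:-4];pts=[]
    for u in range(n//2-9*s,n//2+7*s,4):
        seg=d[n//2:n//2+14*s,u];i=int(np.argmax(seg));
        if seg[i]>40:pts.append((u,n//2+i+2))
    pts=np.array(pts,float);pts=pts[abs(pts[:,1]-np.median(pts[:,1]))<2.5*s]
    a,b=np.polyfit(pts[:,0],pts[:,1],1);yaw=yaw0-np.degrees(np.arctan(a))
    cv2.imwrite(out,q);return yaw,"axis offset along body x mm",(n/2-(a*n/2+b))/s+6.4,len(pts)
E
python3 - <<'E'
from workcell import *
from h import *
for n,p,z in(("w4",(588.75,-124.66),185.1),("w7",(589.6,-122.8),193.8)):print(heldflat(dict(np.load(f"pics/{n}.npz")),p,z,-17.7,"pics/x.png"))
c=snap("w10");o=get_obs();p=o["ee_pos"];print(o["t"],p,yawj(o),o["finger_gap"])
print(heldflat(c,p,p[2]-8.5+15,-17.7,"pics/w10r.png"))
E
```

```text
(np.float64(-17.300952269502382), 'axis offset along body x mm', np.float64(-0.26316898826978097), 32)
(np.float64(-18.332685191451947), 'axis offset along body x mm', np.float64(-0.672397360703803), 32)
20.15 [ 589.82940828 -122.72043453  179.12049315] 60.44200324380392 42.333784729909425
(np.float64(-18.028165969688203), 'axis offset along body x mm', np.float64(-1.7126282991202242), 32)
```

send_rows(moves=[{"dx":0.013,"dy":0.1,"dz":-0.01,"wx":0,"wy":0,"wz":0,"jaw":1},{"dx":0.013,"dy":0.17,"dz":-0.01,"wx":0,"wy":0,"wz":0,"jaw":1},{"dx":0.013,"dy":0.2,"dz":-0.01,"wx":0,"wy":0,"wz":0,"jaw":1},{"dx":0.013,"dy":0.2,"dz":-0.01,"wx":0,"wy":0,"wz":0,"jaw":1},{"dx":0.013,"dy":0.2,"dz":-0.01,"wx":0,"wy":0,"wz":0,"jaw":1}])

```text
t: 20.78
ee_pos: [592.0, -128.7, 129.8]
ee_rot: [-1.532, 0.406, -0.408]
wrist_force: [-0.4, -0.6, 0.2]
finger_gap: 42.4
```

```bash
python3 - <<'E'
from workcell import *
from h import *
c=snap("w11");o=get_obs();p=o["ee_pos"];print(o["t"],p,yawj(o),o["finger_gap"])
print(heldflat(c,p,p[2]-8.5+15,-17.7,"pics/w11r.png"))
E
```

```text
20.825 [ 592.02649972 -128.84163398  129.87468635] 60.258031053141 42.82660005171681
(np.float64(-18.28018394780309), 'axis offset along body x mm', np.float64(-1.7884393328445594), 32)
```

send_rows(moves=[{"dx":-0.006,"dy":0.02,"dz":0.0067,"wx":0,"wy":0,"wz":0,"jaw":1},{"dx":-0.006,"dy":0.02,"dz":0.0067,"wx":0,"wy":0,"wz":0,"jaw":1},{"dx":-0.006,"dy":0.02,"dz":0.0067,"wx":0,"wy":0,"wz":0,"jaw":1}])

```text
t: 21.2
ee_pos: [591.1, -126.7, 124.1]
ee_rot: [-1.532, 0.407, -0.407]
wrist_force: [-0.0, -1.4, -1.0]
finger_gap: 42.7
```

send_rows(moves=[{"dx":0,"dy":0.04,"dz":0,"wx":0,"wy":0,"wz":0,"jaw":1},{"dx":0,"dy":0.08,"dz":0,"wx":0,"wy":0,"wz":0,"jaw":1},{"dx":0,"dy":0.12,"dz":0,"wx":0,"wy":0,"wz":0,"jaw":1},{"dx":0,"dy":0.156,"dz":0,"wx":0,"wy":0,"wz":0,"jaw":1},{"dx":0,"dy":0.156,"dz":0,"wx":0,"wy":0,"wz":0,"jaw":1}])

```text
t: 21.82
ee_pos: [590.5, -126.6, 84.0]
ee_rot: [-1.532, 0.408, -0.406]
wrist_force: [0.3, 0.4, -0.3]
finger_gap: 42.6
```

Smooth and force-free. Release and rise.

send_rows(moves=[{"dx":0,"dy":0,"dz":0,"wx":0,"wy":0,"wz":0,"jaw":0.5},{"dx":0,"dy":0,"dz":0,"wx":0,"wy":0,"wz":0,"jaw":0},{"dx":0,"dy":0,"dz":0,"wx":0,"wy":0,"wz":0,"jaw":0},{"dx":0,"dy":0,"dz":0,"wx":0,"wy":0,"wz":0,"jaw":0},{"dx":0,"dy":-0.2,"dz":0,"wx":0,"wy":0,"wz":0,"jaw":0},{"dx":0,"dy":-0.4,"dz":0,"wx":0,"wy":0,"wz":0,"jaw":0},{"dx":0,"dy":-0.4,"dz":0,"wx":0,"wy":0,"wz":0,"jaw":0},{"dx":0,"dy":-0.4,"dz":0,"wx":0,"wy":0,"wz":0,"jaw":0}])

```text
t: 22.82
ee_pos: [590.9, -126.9, 184.8]
ee_rot: [-1.532, 0.407, -0.407]
wrist_force: [-0.1, -1.3, -0.8]
finger_gap: 86.8
```

```bash
python3 - <<'E'
from workcell import *
from h import *
c=snap("w12");o=get_obs();p=o["ee_pos"];print(o["t"],p,yawj(o),o["finger_gap"])
u,v=proj(c,(589.9,-125.7,84)).astype(int)
a=cv2.resize(c["frame"][v-55:v+75,u-80:u+80,::-1],None,fx=3.5,fy=3.5,interpolation=cv2.INTER_CUBIC)
for z,d in((84,44),(74,68)):
    pts=[proj(c,(589.9+d/2*np.cos(t),-125.7+d/2*np.sin(t),z))-(u-80,v-55) for t in np.linspace(0,6.28,80)]
    cv2.polylines(a,[np.int32(np.array(pts)*3.5)],True,(0,0,255),1)
cv2.imwrite("pics/w12c.png",a)
print(plan(o,(426,-156,115)))
E
```

```text
22.875 [ 590.523433   -126.8478147   184.08650191] 60.24301898187482 87.03716475770325
{'dx': np.float64(-0.5131), 'dy': np.float64(0.2772), 'dz': np.float64(-0.4277)}
```

View pics/w12c.png

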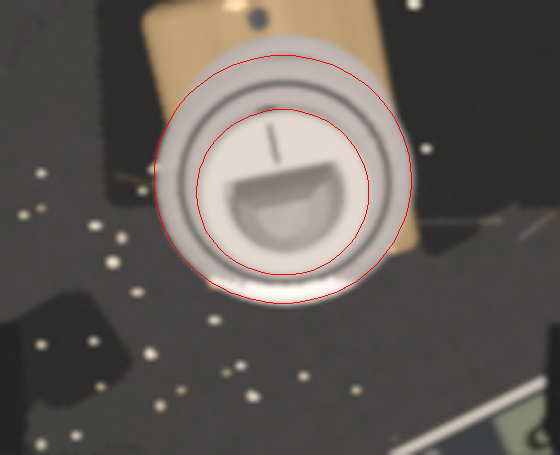

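Both red circles (hub top at z=84, disc at z=74) fit, so the upper wheel is home. Next is the white lobed collar at (338,263) in the top view. The look-alike to leave is the turquoise one at (361,232).

send_rows(moves=[{"dx":-0.513,"dy":0.0,"dz":-0.428,"wx":0,"wy":0,"wz":0,"jaw":0},{"dx":-0.513,"dy":0.0,"dz":-0.428,"wx":0,"wy":0,"wz":0,"jaw":0},{"dx":-0.513,"dy":0.15,"dz":-0.428,"wx":0,"wy":0,"wz":0,"jaw":0},{"dx":-0.513,"dy":0.277,"dz":-0.428,"wx":0,"wy":0,"wz":0,"jaw":0},{"dx":-0.513,"dy":0.277,"dz":-0.428,"wx":0,"wy":0,"wz":0,"jaw":0},{"dx":-0.513,"dy":0.277,"dz":-0.428,"wx":0,"wy":0,"wz":0,"jaw":0},{"dx":-0.513,"dy":0.277,"dz":-0.428,"wx":0,"wy":0,"wz":0,"jaw":0}])

```text
t: 23.75
ee_pos: [427.8, -155.9, 116.8]
ee_rot: [-1.532, 0.405, -0.407]
wrist_force: [0.9, 0.7, 0.1]
finger_gap: 87.1
```

```bash
python3 - <<'E'
from workcell import *
from h import *
c=snap("w13");o=get_obs();p=o["ee_pos"];print(o["t"],p,o["joints"],yawj(o))
print(flat(c,(426,-156),14,out="pics/w13r.png"))
E
```

```text
23.8 [ 427.68400691 -155.92481689  116.73044972] [ 0.91020845  0.06759028 -0.67100298  2.02367254  0.04791875  1.06399883
  1.26925881] 60.28391142756212
(np.float64(129.59305062952845), (np.float64(420.60858460816166), np.float64(-153.6932204807773)), np.float64(21.57436267888347))
```

View pics/w13r.png

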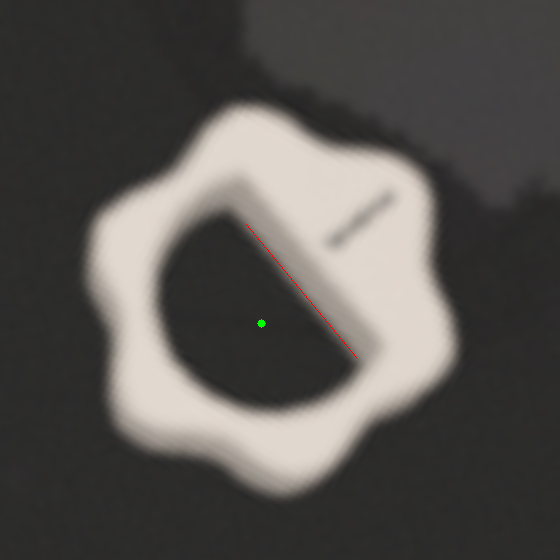

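Collar: the top flat edge runs (242,178)–(383,345), 27.3 mm long, so yaw is about 130° and the axis is at (424, -155.1). I'll grip across body y so each pad bears on two lobes.

send_rows(moves=[{"dx":-0.0142,"dy":0.1,"dz":-0.005,"wx":0,"wy":0.451,"wz":0,"jaw":0},{"dx":-0.0142,"dy":0.2,"dz":-0.005,"wx":0,"wy":0.451,"wz":0,"jaw":0},{"dx":-0.0142,"dy":0.35,"dz":-0.005,"wx":0,"wy":0.451,"wz":0,"jaw":0},{"dx":-0.0142,"dy":0.42,"dz":-0.005,"wx":0,"wy":0.451,"wz":0,"jaw":0},{"dx":-0.0142,"dy":0.445,"dz":-0.005,"wx":0,"wy":0.451,"wz":0,"jaw":0},{"dx":-0.0142,"dy":0.445,"dz":-0.005,"wx":0,"wy":0.451,"wz":0,"jaw":0},{"dx":-0.0142,"dy":0.445,"dz":-0.005,"wx":0,"wy":0.451,"wz":0,"jaw":1},{"dx":-0.0142,"dy":0.445,"dz":-0.005,"wx":0,"wy":0.451,"wz":0,"jaw":1},{"dx":-0.0142,"dy":0.445,"dz":-0.005,"wx":0,"wy":0.451,"wz":0,"jaw":1},{"dx":-0.0142,"dy":0.445,"dz":-0.005,"wx":0,"wy":0.451,"wz":0,"jaw":1},{"dx":-0.0142,"dy":0.445,"dz":-0.005,"wx":0,"wy":0.451,"wz":0,"jaw":1},{"dx":-0.0142,"dy":0.445,"dz":-0.005,"wx":0,"wy":0.451,"wz":0,"jaw":1}], newtons=20)

```text
t: 25.3
ee_pos: [423.0, -155.3, 4.6]
ee_rot: [-1.461, 0.682, -0.682]
wrist_force: [0.3, -0.0, -0.1]
finger_gap: 40.8
```

send_rows(moves=[{"dx":0,"dy":-0.2,"dz":0,"wx":0,"wy":0,"wz":0,"jaw":1},{"dx":0,"dy":-0.7,"dz":0,"wx":0,"wy":1,"wz":0,"jaw":1},{"dx":0,"dy":-0.7,"dz":0,"wx":0,"wy":1,"wz":0,"jaw":1},{"dx":0,"dy":-0.7,"dz":0,"wx":0,"wy":1,"wz":0,"jaw":1},{"dx":0,"dy":-0.7,"dz":0,"wx":0,"wy":1,"wz":0,"jaw":1},{"dx":0,"dy":-0.7,"dz":0,"wx":0,"wy":1,"wz":0,"jaw":1},{"dx":0,"dy":-0.7,"dz":0,"wx":0,"wy":1,"wz":0,"jaw":1}])

```text
t: 26.18
ee_pos: [422.8, -155.3, 179.3]
ee_rot: [-1.168, 1.272, -1.271]
wrist_force: [0.0, 0.2, -1.0]
finger_gap: 40.8
```

send_rows(moves=[{"dx":-0.088,"dy":0,"dz":0.326,"wx":0,"wy":1,"wz":0,"jaw":1},{"dx":-0.088,"dy":0,"dz":0.326,"wx":0,"wy":1,"wz":0,"jaw":1},{"dx":-0.088,"dy":0,"dz":0.326,"wx":0,"wy":1,"wz":0,"jaw":1},{"dx":-0.088,"dy":0,"dz":0.326,"wx":0,"wy":1,"wz":0,"jaw":1},{"dx":-0.088,"dy":0,"dz":0.326,"wx":0,"wy":1,"wz":0,"jaw":1},{"dx":-0.088,"dy":0,"dz":0.326,"wx":0,"wy":1,"wz":0,"jaw":1}])

```text
t: 26.92
ee_pos: [506.0, -140.5, 179.3]
ee_rot: [-0.664, 1.816, -1.815]
wrist_force: [0.1, -0.0, -0.7]
finger_gap: 41.1
```

send_rows(moves=[{"dx":-0.293,"dy":0,"dz":0.169,"wx":0,"wy":1,"wz":0,"jaw":1},{"dx":-0.293,"dy":0,"dz":0.169,"wx":0,"wy":1,"wz":0,"jaw":1},{"dx":-0.293,"dy":0,"dz":0.169,"wx":0,"wy":1,"wz":0,"jaw":1},{"dx":-0.293,"dy":0,"dz":0.169,"wx":0,"wy":1,"wz":0,"jaw":1},{"dx":-0.293,"dy":0,"dz":0.169,"wx":0,"wy":1,"wz":0,"jaw":1},{"dx":-0.293,"dy":0,"dz":0.169,"wx":0,"wy":1,"wz":0,"jaw":1}])

```text
t: 27.68
ee_pos: [589.3, -126.0, 179.3]
ee_rot: [-0.092, -2.178, 2.178]
wrist_force: [0.5, 0.3, -0.5]
finger_gap: 41.1
```

send_rows(moves=[{"dx":0,"dy":0,"dz":0,"wx":0,"wy":0.282,"wz":0,"jaw":1},{"dx":0,"dy":0,"dz":0,"wx":0,"wy":0.282,"wz":0,"jaw":1},{"dx":0,"dy":0,"dz":0,"wx":0,"wy":0.282,"wz":0,"jaw":1},{"dx":0,"dy":0,"dz":0,"wx":0,"wy":0.282,"wz":0,"jaw":1}])

```text
t: 28.18
ee_pos: [589.3, -125.9, 179.5]
ee_rot: [-0.318, -2.056, 2.056]
wrist_force: [1.0, 0.2, -0.7]
finger_gap: 40.9
```

```bash
python3 - <<'E'
from workcell import *
from h import *
c=snap("w14");o=get_obs();p=o["ee_pos"];print(o["t"],p,yawj(o),o["finger_gap"],o["joints"])
cv2.imwrite("pics/w14r.png",rect(c,p[:2],p[2]-5+14,35,8))
E
```

```text
28.225 [ 589.32268317 -125.92815234  179.51541409] -107.60428217545441 41.18886450688001 [ 0.56144559  0.30933454 -0.51770872  1.62010691  0.15908754  1.25447852
 -1.863547  ]
```

View pics/w14r.png

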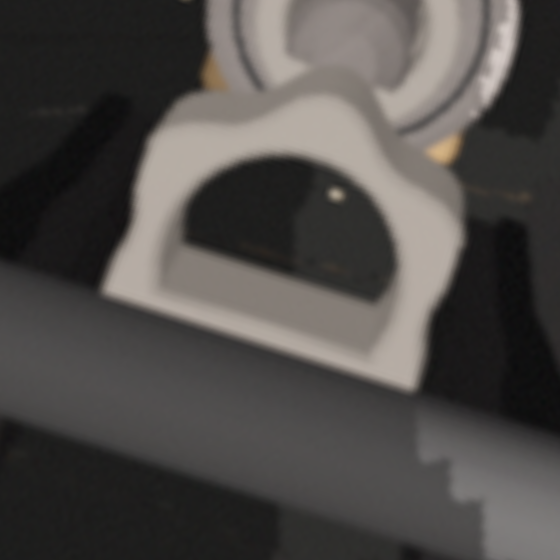

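Held collar: the flat runs (160,292)–(372,357), yaw is about -17°, and the axis is at (589.9, -126.0), on target. I'll lower it in two steps.

send_rows(moves=[{"dx":0,"dy":0.08,"dz":0,"wx":0,"wy":0,"wz":0,"jaw":1},{"dx":0,"dy":0.18,"dz":0,"wx":0,"wy":0,"wz":0,"jaw":1},{"dx":0,"dy":0.25,"dz":0,"wx":0,"wy":0,"wz":0,"jaw":1},{"dx":0,"dy":0.25,"dz":0,"wx":0,"wy":0,"wz":0,"jaw":1},{"dx":0,"dy":0.25,"dz":0,"wx":0,"wy":0,"wz":0,"jaw":1}])

```text
t: 28.85
ee_pos: [589.8, -125.9, 117.6]
ee_rot: [-0.321, -2.055, 2.055]
wrist_force: [0.4, 0.2, 0.2]
finger_gap: 40.6
```

send_rows(moves=[{"dx":0,"dy":0.03,"dz":0,"wx":0,"wy":0,"wz":0,"jaw":1},{"dx":0,"dy":0.055,"dz":0,"wx":0,"wy":0,"wz":0,"jaw":1},{"dx":0,"dy":0.08,"dz":0,"wx":0,"wy":0,"wz":0,"jaw":1},{"dx":0,"dy":0.1,"dz":0,"wx":0,"wy":0,"wz":0,"jaw":1},{"dx":0,"dy":0.1,"dz":0,"wx":0,"wy":0,"wz":0,"jaw":1}])

```text
t: 29.48
ee_pos: [589.0, -125.9, 91.6]
ee_rot: [-0.32, -2.054, 2.054]
wrist_force: [-0.4, 0.1, 0.6]
finger_gap: 41.0
```

send_rows(moves=[{"dx":0,"dy":0,"dz":0,"wx":0,"wy":0,"wz":0,"jaw":0.5},{"dx":0,"dy":0,"dz":0,"wx":0,"wy":0,"wz":0,"jaw":0},{"dx":0,"dy":0,"dz":0,"wx":0,"wy":0,"wz":0,"jaw":0},{"dx":0,"dy":0,"dz":0,"wx":0,"wy":0,"wz":0,"jaw":0},{"dx":0,"dy":-0.2,"dz":0,"wx":0,"wy":0,"wz":0,"jaw":0},{"dx":0,"dy":-0.45,"dz":0,"wx":0,"wy":0,"wz":0,"jaw":0},{"dx":0,"dy":-0.45,"dz":0,"wx":0,"wy":0,"wz":0,"jaw":0},{"dx":0,"dy":-0.45,"dz":0,"wx":0,"wy":0,"wz":0,"jaw":0},{"dx":0,"dy":-0.45,"dz":0,"wx":0,"wy":0,"wz":0,"jaw":0}])

```text
t: 30.6
ee_pos: [588.5, -125.9, 203.0]
ee_rot: [-0.318, -2.054, 2.053]
wrist_force: [-0.8, -0.2, 0.0]
finger_gap: 87.1
```

```bash
python3 - <<'E'
from workcell import *
from h import *
c=snap("w15");o=get_obs();p=o["ee_pos"];print(o["t"],p,yawj(o),o["finger_gap"])
s=snap("s15","scene")
def crop(c,z0,B):
    u,v=proj(c,(589.9,-125.7,z0)).astype(int);f=B
    a=cv2.resize(c["frame"][v-50:v+50,u-50:u+50,::-1],None,fx=f,fy=f,interpolation=cv2.INTER_CUBIC)
    for z,d in((98,47),(98,39),(74,68),(33,68)):
        pts=[proj(c,(589.9+d/2*np.cos(t),-125.7+d/2*np.sin(t),z))-(u-50,v-50) for t in np.linspace(0,6.28,80)]
        cv2.polylines(a,[np.int32(np.array(pts)*f)],True,(0,0,255),1)
    return a
cv2.imwrite("pics/fin.png",np.hstack([crop(c,90,4),crop(s,60,4)]))
E
```

```text
30.65 [ 588.59808115 -125.92113961  203.06782104] -107.7405296316258 87.08930850314286
```

```bash
python3 - <<'E'
from h import *
s0=dict(np.load("pics/scene0.npz"));s=dict(np.load("pics/s15.npz"))
A=np.array((589.9,-125.7,0.))
d=(cv2.absdiff(s0["frame"],s["frame"]).max(2)>30).astype(np.uint8)
u0=int(proj(s,A+[0,0,98])[0])
for z in(98,104,110):
    P=np.array([proj(s,A+[r*np.cos(t),r*np.sin(t),z]) for t in np.linspace(0,6.28,180) for r in(21.5,)]);print("pred z",z,[round(P[abs(P[:,0]-u)<1.2][:,1].min(),1) for u in (u0-8,u0-7,u0+7,u0+8)])
roi=d[150:230]
print("seen",[150+int(np.argmax(roi[:,u]>0)) for u in(u0-8,u0-7,u0+7,u0+8)])
f=s["frame"].min(2);print("cols u0-8,u0+8 brightness rows 165..215");
for u in(u0-8,u0+8):print(f[165:215,u].tolist())
c=dict(np.load("pics/w15.npz"));a=np.radians(-17.7);bx=np.array([np.cos(a),np.sin(a),0])
g=c["frame"].min(2)
for z in(98,):
    print("along body x, 1 mm steps -32..32");print([int(g[tuple(np.round(proj(c,A+bx*k+[0,0,z])[::-1]).astype(int))]) for k in range(-32,33)])
    by=np.array([-bx[1],bx[0],0]);print("along body y at x=-9 (flat land)");print([int(g[tuple(np.round(proj(c,A-9*bx+by*k+[0,0,z])[::-1]).astype(int))]) for k in range(-32,33)])
# sweep of all else: bystander displacement
t0=dict(np.load("pics/top0.npz"));t=snap("t15","top")
D=cv2.absdiff(t0["frame"],t["frame"]).max(2)
for n,u,v in(("wavy",218,226),("flower",267,216),("cup",172,228),("short",377,257),("turq",361,232),("wa place",208,264)):print(n,int((D[v-10:v+11,u-10:u+11]>40).sum()))
E
```

```text
pred z 98 [np.float64(180.5), np.float64(179.2), np.float64(178.6), np.float64(179.1)]
pred z 104 [np.float64(178.8), np.float64(177.3), np.float64(176.6), np.float64(177.1)]Traceback (most recent call last):
  File "<stdin>", line 7, in <module>
    return umr_minimum(a, axis, None, out, keepdims, initial, where)
ValueError: zero-size array to reduction operation minimum which has no identity
```

```bash
python3 - <<'E'
from h import *
s0=dict(np.load("pics/scene0.npz"));s=dict(np.load("pics/s15.npz"))
A=np.array((589.9,-125.7,0.))
u0=int(proj(s,A+[0,0,98])[0])
for z in(98,104,110):
    P=np.array([proj(s,A+[21.5*np.cos(t),21.5*np.sin(t),z]) for t in np.linspace(0,6.28,2000)]);print("pred z",z,[round(P[abs(P[:,0]-u)<.6][:,1].min(),1) for u in (u0-8,u0-7,u0+7,u0+8)])
f=s["frame"].min(2)
for u in(u0-8,u0-7,u0+7,u0+8):print("rows 168..196",f[168:196,u].tolist())
c=dict(np.load("pics/w15.npz"));a=np.radians(-17.7);bx=np.array([np.cos(a),np.sin(a),0]);by=np.array([-bx[1],bx[0],0])
g=c["frame"].min(2)
L=lambda o,e:[int(g[tuple(np.round(proj(c,A+o+e*k+[0,0,98])[::-1]).astype(int))]) for k in range(-32,33)]
print("body x -32..32",L(0*bx,bx));print("body y at x=-9",L(-9*bx,by));print("body y at x=0",L(0*bx,by))
t0=dict(np.load("pics/top0.npz"));t=snap("t15","top")
D=cv2.absdiff(t0["frame"],t["frame"]).max(2)
for n,u,v in(("wavy",218,226),("flower",267,216),("cup",172,228),("short",377,257),("turq",361,232),("wa place",208,264)):print(n,int((D[v-10:v+11,u-10:u+11]>40).sum()))
E
```

```text
Traceback (most recent call last):
ValueError: zero-size array to reduction operation minimum which has no identity
```

```bash
python3 - <<'E'
from h import *
s=dict(np.load("pics/s15.npz"));A=np.array((589.9,-125.7,0.))
u0=int(round(proj(s,A+[0,0,98])[0]))
for z in(98,104,110):
    P=np.array([proj(s,A+[21.5*np.cos(t),21.5*np.sin(t),z]) for t in np.linspace(0,6.28,2000)]);print("pred z",z,P.min(0).round(1),P.max(0).round(1),[P[np.argsort(abs(P[:,0]-u))[:60]][:,1].min().round(1) for u in (u0-6,u0-5,u0+5,u0+6)])
print("shaft top",proj(s,A+[0,0,104]))
f=s["frame"].min(2)
for u in(u0-6,u0-5,u0,u0+5,u0+6):print("rows 168..215",f[168:215,u].tolist())
c=dict(np.load("pics/w15.npz"));a=np.radians(-17.7);bx=np.array([np.cos(a),np.sin(a),0]);by=np.array([-bx[1],bx[0],0])
g=c["frame"].min(2)
L=lambda o,e:[int(g[tuple(np.round(proj(c,A+o+e*k+[0,0,98])[::-1]).astype(int))]) for k in range(-32,33)]
print("body x -32..32",L(0*bx,bx));print("body y at x=-9",L(-9*bx,by));print("body y at x=0",L(0*bx,by))
t0=dict(np.load("pics/top0.npz"));t=snap("t15","top")
D=cv2.absdiff(t0["frame"],t["frame"]).max(2)
for n,u,v in(("wavy",218,226),("flower",267,216),("cup",172,228),("short",377,257),("turq",361,232),("wa place",208,264)):print(n,int((D[v-10:v+11,u-10:u+11]>40).sum()))
E
```

```text
pred z 98 [311.  177.5] [326.9 185.4] [np.float64(178.5), np.float64(178.1), np.float64(178.5), np.float64(179.0)]
pred z 104 [311.1 175.6] [327.1 183.5] [np.float64(176.6), np.float64(176.2), np.float64(176.5), np.float64(177.0)]
pred z 110 [311.2 173.7] [327.2 181.5] [np.float64(174.8), np.float64(174.3), np.float64(174.5), np.float64(175.0)]
shaft top [319.0995375  179.48007836]
rows 168..215 [127, 127, 125, 116, 97, 89, 102, 115, 116, 113, 106, 96, 117, 154, 165, 159, 150, 144, 143, 150, 154, 149, 144, 141, 132, 130, 140, 147, 147, 146, 146, 144, 149, 158, 166, 156, 144, 134, 130, 135, 125, 102, 89, 89, 90, 88, 88]
rows 168..215 [145, 147, 142, 127, 108, 105, 124, 137, 140, 134, 124, 119, 135, 158, 163, 160, 157, 151, 146, 148, 151, 149, 147, 144, 137, 131, 136, 145, 148, 147, 147, 149, 150, 152, 157, 154, 147, 139, 130, 134, 129, 107, 91, 88, 88, 89, 89]
rows 168..215 [143, 131, 114, 110, 129, 143, 147, 142, 132, 123, 150, 174, 157, 135, 127, 138, 164, 175, 164, 152, 150, 156, 161, 157, 151, 144, 137, 140, 146, 148, 150, 151, 150, 152, 156, 161, 158, 150, 143, 135, 139, 127, 106
[... 861 characters left out ...]
[36, 33, 34, 33, 40, 71, 104, 123, 129, 139, 161, 198, 226, 235, 237, 237, 237, 237, 236, 235, 234, 234, 234, 234, 234, 233, 227, 209, 178, 165, 163, 157, 157, 162, 164, 164, 165, 164, 164, 164, 164, 164, 165, 165, 165, 165, 165, 165, 165, 166, 165, 165, 161, 140, 136, 135, 133, 127, 110, 72, 38, 28, 26, 27, 28]
body y at x=0 [30, 74, 108, 124, 129, 131, 127, 108, 90, 106, 127, 162, 190, 215, 232, 230, 211, 177, 145, 138, 136, 165, 174, 176, 176, 172, 163, 149, 136, 133, 133, 135, 136, 136, 135, 134, 132, 133, 133, 131, 130, 129, 125, 120, 114, 118, 122, 127, 148, 162, 163, 150, 141, 134, 126, 106, 86, 103, 126, 132, 132, 113, 78, 41, 27]
wavy 0
flower 0
cup 0
short 253
turq 439
wa place 331
```

send_rows(moves=[{"dx":0,"dy":-0.2,"dz":0,"wx":0,"wy":0,"wz":0,"jaw":0},{"dx":0.4,"dy":-0.2,"dz":-0.9,"wx":0,"wy":0,"wz":0,"jaw":0},{"dx":0.4,"dy":-0.2,"dz":-0.9,"wx":0,"wy":0,"wz":0,"jaw":0},{"dx":0.4,"dy":-0.2,"dz":-0.9,"wx":0,"wy":0,"wz":0,"jaw":0},{"dx":0.4,"dy":-0.2,"dz":-0.9,"wx":0,"wy":0,"wz":0,"jaw":0},{"dx":0.4,"dy":-0.2,"dz":-0.9,"wx":0,"wy":0,"wz":0,"jaw":0},{"dx":0.4,"dy":-0.2,"dz":-0.9,"wx":0,"wy":0,"wz":0,"jaw":0}])

```text
t: 31.62
ee_pos: [562.6, 118.4, 254.1]
ee_rot: [-0.32, -2.054, 2.055]
wrist_force: [-0.4, -1.9, -0.4]
finger_gap: 86.9
```

```bash
python3 - <<'E'
from h import *
from workcell import get_obs
t0=dict(np.load("pics/top0.npz"));t=snap("t16","top");D=cv2.absdiff(t0["frame"],t["frame"]).max(2)
for n,u,v in(("wavy",218,226),("flower",267,216),("cup",172,228),("short",377,257),("turq",361,232)):print(n,int((D[v-10:v+11,u-10:u+11]>40).sum()))
w=lambda f:((f.min(2)>120)).astype(np.uint8)
for f in(t0,t):
    m=cv2.moments(w(f["frame"])[244:270,364:390]);print(m["m00"],m["m10"]/max(m["m00"],1),m["m01"]/max(m["m00"],1))
for z in(98,108):print("collar centre pred",z,proj(t,(589.9,-125.7,z)))
k=w(t["frame"])[190:235,310:350];print("upper stack white rows/cols",np.where(k.any(1))[0][[0,-1]]+190,np.where(k.any(0))[0][[0,-1]]+310)
o=get_obs();print(o["t"],o["ee_pos"],o["wrist_force"])
E
```

```text
wavy 251
flower 390
cup 0
short 0
turq 0
122.0 12.573770491803279 12.37704918032787
122.0 12.573770491803279 12.37704918032787
collar centre pred 98 [329.85940955 210.22300283]
collar centre pred 108 [330.15367443 209.83964782]
upper stack white rows/cols [198 228] [315 349]
31.675 [562.85178655 117.46415696 254.0824374 ] [ 0.40754756 -0.84767063 -0.30466266]
```

All bystanders are unmoved: each region shows zero change when the arm is not covering it. The collar is seated and the arm is clear, so I'll hand in.

```bash
python3 -c "
from workcell import *
print(job_done())"
```

```text
the job is handed in; nothing more can be done
None
```

The stack is on the shaft in the order you asked for: plain wheel, long spacer, other plain wheel, lobed end collar. I handed the job in after about 32 s of robot time, with the arm clear of everything. The hand-in reports no verdict.

- **Lower wheel, spacer and upper wheel:** close-up pictures after each placing showed them fully down. The spacer and upper wheel matched their expected outlines at the right heights.
- **Collar:** I had used all 16 pictures by then, so I checked it only by numbers:
  - In the scene camera its rim appears at about row 179. A collar fully home would be at about row 178.5, and one sitting 6 mm high at about row 176.5.
  - Its lobes measure about 47 mm across and are centred on the shaft in the wrist camera.
- **Things to leave alone:** the wavy wheel, short spacer, cookie cutter, cup and turquoise collar show no change from the first picture wherever the arm was not covering them. The orange wheel was never approached, and I did not check it.
- **What disagreed along the way:** the arm's reported position was up to about 3 mm off the commanded one after long moves, which I corrected before lowering each part. My automatic edge finder once picked up the gripper's crossbar, so I ignored that reading.

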